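# Set the inclined stop screw to the setting gauge

## Task

On the small setting stand, slide the gauge block along its channel until it is centred under the nose of the inclined stop screw, put the square-tipped driver from its holder into the screw's socket, and turn the screw with the driver until the gauge just drags: the sprung nose should bear on it lightly (about 1 to 6 N), so that it still slides by hand with a distinct, light resistance. Check it by holding the gauge's upright lug and sliding the gauge a few millimetres, re-adjust if it is loose or tight, and finish with the gauge centred under the nose and still dragging and the driver left standing in the screw. Turn the screw only with the driver, never jam the gauge, and leave the other things on the bench where they are.

Things in the scene. Friction and masses are not known exactly. Their poses are not given: they have to be found in the camera images.
- bed: Flat aluminium bed of the setting stand, 150 x 135 x 12 mm, fixed. Origin on the bench, below the point where the nose meets the gauge; x points away from the operator, y to its left, z up. A channel 33 mm wide for the gauge runs along its y, from y = -92 to +37 mm, between two low steel rails (8 mm high behind, 6 mm in front).
- under_nose (a point): Where the centre of the gauge block must finally lie (24.5 mm above the bench, mid-channel); axes as the bed's. Above it is the screw's sprung ball nose, 10 mm in diameter, which has 2 to 6 mm still to feed before it touches the block (how much is not known). On touching, its spring presses with 0.6 N, then 1.5 N per mm more.
- stop: Grey fixed bracket behind the channel, its arm (top 99 mm above the bench) reaching over it with the stop screw. Origin and axes as the bed's, within 0.6 mm in height. The screw's axis leans 30 degrees from vertical, upper end towards the bed's -x. Turned clockwise, seen from its upper end, the screw feeds down along its axis, 15 mm per turn; friction (0.05 N m) holds it.
- socket (a point): Centre of the floor of the square socket in the steel head of the screw: 12 mm square, 26 mm deep, its flared mouth (25 degrees, 18 mm wide at the rim) reaching 33 mm above the floor; the head is 24 mm across outside. z points out along the screw's axis, x and y are square to the socket's sides; it turns and feeds with the screw.
- gauge: Setting gauge, loose, about 0.1 kg: a steel block 31 (x) x 40 (y) x 25 mm high, a 10 mm bar from its -y face and at the bar's end a black upright lug. Origin under the block's centre; z up. It starts in the channel, pulled out 40 to 60 mm towards the bed's -y. Loose, it slides with 0.5 to 2.5 N; each newton of the nose adds about 1.2 N of drag.
- gauge_mid (a point): Centre of the gauge's steel block.
- gauge_grip (a point): Point to hold on the gauge's black lug, 85 mm along -y from the block's centre and 15 mm below the lug's top. The lug is 14 mm thick (x), 22 mm long (y), 46 mm high. Axes as the gauge's.
- driver: Square-tipped driver, 0.13 kg, loose, standing upright in its holder: steel tip 10 mm square and 29 mm long (its last 3 mm only 7 mm), 10 mm round shaft to 59 mm above the tip, then a black square handle 24 x 24 x 85 mm whose flats are parallel to the tip's. Origin at the tip's end, z along the driver towards the handle.
- driver_tip (a point): End of the driver's tip; axes as the driver's, x and y square to the tip's and handle's flats.
- driver_grip (a point): Point in the middle of the driver's handle, 108 mm from the tip's end, 36 mm below the top of the handle; axes as the driver's.
- stand: Driver holder, grey block 62 mm square, 62 mm high, fixed, with an 18 mm square well in which the driver's shaft hangs; the handle's shoulder rests on its top. Origin under its centre.
- weight: Bystander: dark knobbed calibration weight, 48 mm diameter, 72 mm high; origin under its centre.
- tin0: Bystander: flat aluminium sample tin, 56 mm diameter, 29 mm high.
- tin1: Bystander: a second such tin.
- reagent: Bystander: amber glass bottle, 68 mm diameter, 160 mm high.
- impeller: Bystander: flat two-bladed aluminium stirrer blade, 130 mm long, 9 mm thick.

How it is judged:
By the outcome, as a careful person would: the job done as asked, in the order asked, and still so for the second after the job is handed in, with the robot touching nothing.
It also fails if it takes over 72 s, if anything falls off the work surface, if the arm or the gripper's body presses on something with over 40 N, if the wrist force passes 120 N, or if a joint passes its speed limit or range.

## Robot

A 6-joint arm with a two-finger parallel gripper is mounted at the origin on the work surface. World frame = base frame: x ahead of the robot, y to its left, z up, the work surface at z = 0. Lengths are in m, angles in rad, forces in N, time in s.
With the tool pointing down it reaches from about 0.3 to 0.95 m from the base axis. Payload 3.1 kg.
Tool frame: the origin (TCP) lies midway between the tips of the shut fingers; the grasp point (between the pads) lies 19 mm behind it; z points along the fingers, y is the direction in which the jaws open and shut (so a half turn about z gives the same grasp; the last joint's range is limited). The gripper opens to 85 mm and grips with 20 to 120 N. Pads are 22 mm wide; open, the fingers measure 114 mm over their backs; the gripper's body (76 mm by 85 mm) begins 54 mm behind the grasp point. The pads swing forward as they close: fully open they stand 13 mm farther back than shut.
Start: joints at [-1.184, 0.308, 1.634, -0, 1.2, -0.07], TCP at [0.276, -0.561, 0.231] pointing down, gripper open.
Joint ranges: [-3.06, 3.06], [-0.79, 1.96], [0.05, 2.63], [-1.19, 4.34], [0.05, 2.64], [-2.94, 2.94]. Speed limits (rad/s): [2.79, 2.79, 3.14, 3.14, 3.14, 3.14].

## Interface

Orientations are given as a unit quaternion [w, x, y, z].
In Python, from cell import sensors, optics, job gives the robot as it stands.
- The arm moves only by the tool play_rows, never from a script. Its argument "increments" is a list of rows, each an object with "travel": the shift along the world's x, y, z scaled (see below), a list of three; "rot": the turn, a rotation vector about the world's x, y, z scaled (see below), a list of three. A call has 1 to 8 rows; each row is the pose to reach, as a shift and turn from the pose commanded when the call began; what a row does not reach only later rows make up. The controller multiplies each number of a shift by 250 mm and each number of a turn by pi/4 rad. A row lasts 1/12 s, in which the tool goes at most 41.7 mm and 7.16 degrees, less where a joint would pass 70% of its speed; a pose out of reach is approached as far as the arm can. A call with a number of a shift or a turn outside -1 to 1 is refused whole. A call with a gripper value outside its range is refused whole. "fingers" is the closure, from -1 (fully open) to 1 (shut), so that 0 is half open, set as the call begins (left out, the last holds). The fingers move at their own pace and stop on an object; "grip_force" is the grip in N (left out, the last holds). Time passes only in rows, so rows that repeat a pose let the fingers close. It gives the time, the measured TCP pose, the force and the opening at its end, in the units of the state.
- sensors.state(): the state, without advancing time (a new reading comes with each control period).
- optics.capture(name): name is "scene" or "top" or "wrist"; returns a dict with "image" (420x560x3 uint8, red, green, blue), "K" (3x3 intrinsics, pixels), "distortion" ([k1, k2, p1, p2, k3] as OpenCV has them; the pictures are not rectified), "R" (3x3) and "t" (3): a world point X has camera coordinates R X + t. Camera axes: x right, y down, z forward; pixel columns grow to the right and rows downward; lengths in m; the calibration is good to about 2 mm. A picture is of the moment at which its call begins. There is no depth.
- job.hand_in(): hands the job in, once; it reports no verdict.
The state is a dict: "time_s": time; "joint_pos": joint angles; "joint_vel": joint speeds; "joint_efforts": joint torques, N m; "eef_pos": TCP position; "tool_rot": TCP orientation; "ft_force": force on the tool from outside, world axes, zero at the start; "wrist_torque": the same for the moment, N m; "width": finger opening in m.
Only numpy, scipy, OpenCV 4.12 (cv2) and the standard library are available. Lean on these libraries where they do the work, as an engineer would, in place of code of your own. Each camera call takes 0.05 s, during which the arm holds its last target.

## Working session

There is one attempt and no reset: what is moved stays moved. The work goes in short steps, Python scripts to look and compute and a tool call to move; the robot and the scene stay as the last step left them, time stands still between calls to the robot, and variables do not carry over. Pictures are saved under pics/ and viewed, and the job is handed in when it is done.

Besides the shell and the picture viewer there is one more tool, called as name([rows], argument=value, ...), one row to a line, values as JSON. play_rows: Moves the arm, as the interface text tells. Shifts and turns lie within -1 to 1; 1 stands for 250 mm of shift or pi/4 rad of turn. Its arguments: {"type":"object","properties":{"increments":{"type":"array","items":{"type":"object","properties":{"travel":{"type":"array","items":{"type":"number","minimum":-1,"maximum":1}},"rot":{"type":"array","items":{"type":"number","minimum":-1,"maximum":1}}}}},"fingers":{"type":"number"},"grip_force":{"type":"number"}},"required":["increments"]}

```bash
ls -la; mkdir -p pics
python3 - <<'E'
from cell import sensors, optics, job
import cv2, numpy as np
print(sensors.state())
for n in ["scene","top","wrist"]:
    c=optics.capture(n)
    cv2.imwrite(f"pics/{n}0.png",c["image"][:,:,::-1])
    np.savez(f"pics/{n}0.npz",**{k:np.array(v) for k,v in c.items()})
    print(n,np.array(c["K"]).tolist(),c["distortion"],np.round(c["R"],4).tolist(),np.round(c["t"],4).tolist())
E
```

```text
total 12
drwxr-xr-x  3 agent agent 4096 Dec  6 16:48 .
drwxr-xr-x 23 root  root  4096 Dec  6 16:48 ..
drwxr-xr-x  2 agent agent 4096 Dec  6 16:48 pics
{'time_s': 0.0, 'joint_pos': array([-1.18367168e+00,  3.09043443e-01,  1.63517162e+00, -1.61297599e-05,
        1.19972590e+00, -6.96903906e-02]), 'joint_vel': array([ 0.00117716,  0.00045081, -0.00043608,  0.00018275,  0.00116028,
        0.00060045]), 'joint_efforts': array([ 7.25174527e-05, -4.15258884e+01, -2.76664209e+01, -1.96805627e-05,
        1.03351433e-02, -2.30040946e-06]), 'eef_pos': array([ 0.27534699, -0.56015972,  0.23003027]), 'tool_rot': array([-1.15820554e-03,  9.74026874e-01,  2.26429391e-01, -1.92994548e-04]), 'ft_force': array([-0.30068915,  0.28231134, -0.93096018]), 'wrist_torque': array([-0.00069534, -0.02903237, -0.04097829]), 'width': 0.08536311114688082}
scene [[396.6951812551023, 0.0, 286.5016852992347], [0.0, 396.6951812551023, 204.55295106040916], [0.0, 0.0, 1.0]] [-0.04087312  0.          0.          0.          0.        ] [[-0.1755, 0.9843, -0.0172], [0.6326, 0.0993, -0.7681], [-0.7544, -0.1457, -0.6401]] [0.1394, -0.2811, 1.5373]
top [[516.1447864439904, 0.0, 280.30764553449717], [0.0, 516.1447864439904, 209.62101388324947], [0.0, 0.0, 1.0]] [0.00969327 0.         0.         0.         0.        ] [[0.0077, -0.9998, 0.0156], [-0.9978, -0.0087, -0.0664], [0.0665, -0.015, -0.9977]] [-0.0409, 0.588, 1.0733]
wrist [[302.532261011868, 0.0, 276.37663248143195], [0.0, 302.532261011868, 210.64132811168474], [0.0, 0.0, 1.0]] [0.0180021 0.        0.        0.        0.       ] [[0.4405, -0.8977, -0.0019], [-0.8526, -0.4191, 0.3121], [-0.2809, -0.1358, -0.9501]] [-0.6232, -0.0395, 0.3804]
```

View pics/scene0.png

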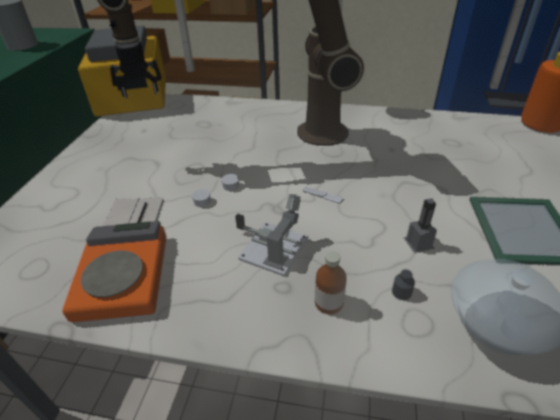

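View pics/top0.png

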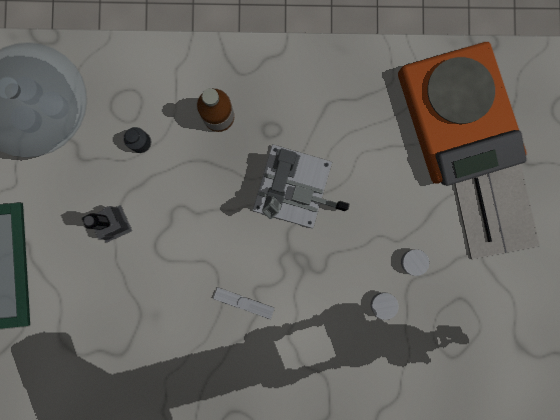

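View pics/wrist0.png

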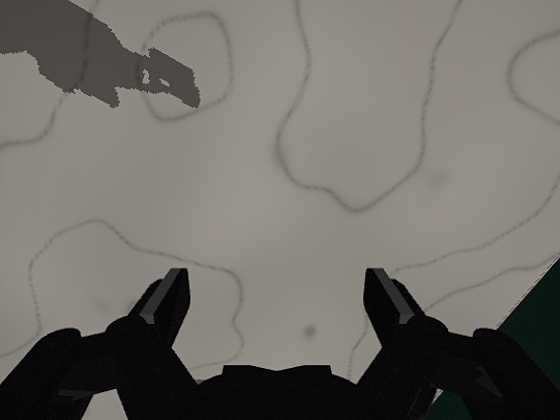

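The scene shows the stand mid-bench (top ~ (295,185)), lug at (343,205), driver holder at (105,222), weight (137,140), bottle (215,108), tins (415,262) and (385,305), impeller (243,302). Zooming in.

```bash
cat > h.py <<'E'
import numpy as np, cv2
from scipy.spatial.transform import Rotation as Ro
def load(f):
    d=np.load(f); return {k:d[k] for k in d.files}
def proj(c,X):
    X=np.atleast_2d(X).astype(float)
    r,_=cv2.Rodrigues(np.array(c["R"]))
    p,_=cv2.projectPoints(X,r,np.array(c["t"],float),np.array(c["K"]),np.array(c["distortion"],float))
    return p.reshape(-1,2)
def ray(c,uv):
    uv=np.atleast_2d(uv).astype(float)
    n=cv2.undistortPoints(uv.reshape(-1,1,2),np.array(c["K"]),np.array(c["distortion"],float)).reshape(-1,2)
    R=np.array(c["R"]);t=np.array(c["t"])
    d=np.c_[n,np.ones(len(n))]@R
    return -R.T@t,d
def atz(c,uv,z):
    o,d=ray(c,uv)
    return o+d*((z-o[2])/d[:,2])[:,None]
def grab(name,tag):
    from cell import optics
    c=optics.capture(name); c={k:np.array(v) for k,v in c.items()}
    np.savez(f"pics/{tag}.npz",**c); cv2.imwrite(f"pics/{tag}.png",c["image"][:,:,::-1])
    return c
def zoom(c,x0,y0,w,h,s,out,pts=None):
    im=c["image"][y0:y0+h,x0:x0+w,::-1]
    im=cv2.resize(im,None,fx=s,fy=s,interpolation=cv2.INTER_CUBIC)
    im=np.clip(im.astype(float)*1.6,0,255).astype(np.uint8)
    for g in range(0,w,10):
        cv2.line(im,(g*s,0),(g*s,4 if g%50 else 10),(0,0,255),1)
        if (x0+g)%20==0: cv2.putText(im,str(x0+g),(g*s,18),0,.35,(0,0,255),1)
    for g in range(0,h,10):
        cv2.line(im,(0,g*s),(4,g*s),(0,0,255),1)
        if (y0+g)%20==0: cv2.putText(im,str(y0+g),(6,g*s+4),0,.35,(0,0,255),1)
    if pts is not None:
        for p in pts:
            q=((np.array(p)-[x0,y0]+.5)*s).astype(int); cv2.circle(im,tuple(int(v) for v in q),2,(0,255,0),-1)
    cv2.imwrite(out,im)
E
python3 - <<'E'
from h import *
t=load("pics/top0.npz"); s=load("pics/scene0.npz")
zoom(t,225,130,140,105,5,"pics/topz.png")
zoom(s,220,180,100,95,6,"pics/scz.png")
zoom(t,70,110,120,140,4,"pics/topd.png")
E
```

```text
(no output)
```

View pics/topz.png

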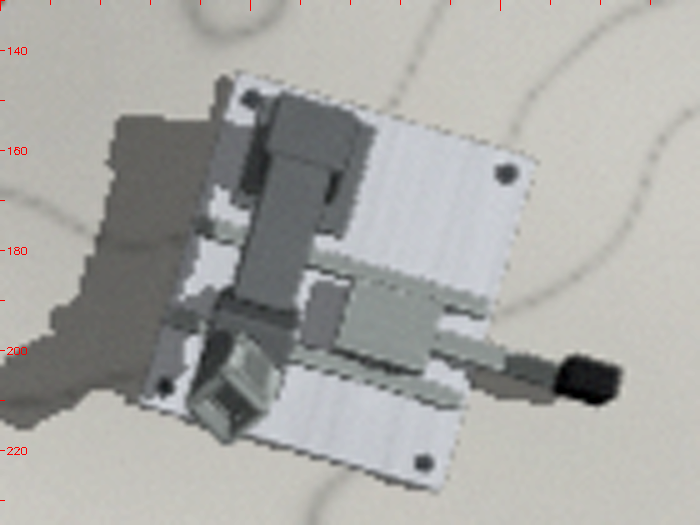

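View pics/scz.png

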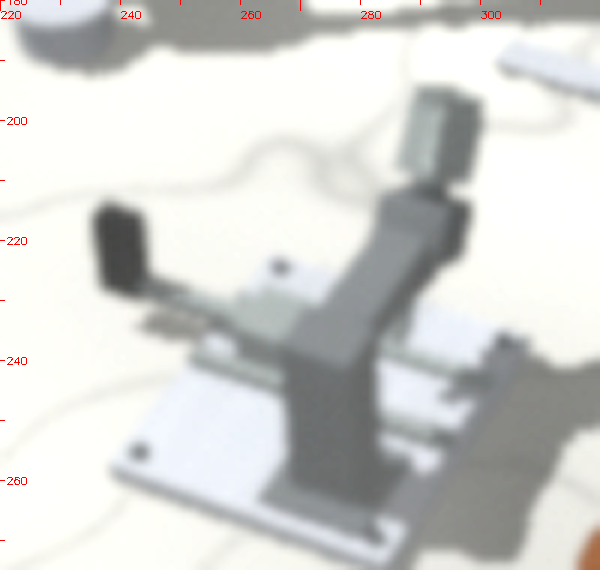

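View pics/topd.png

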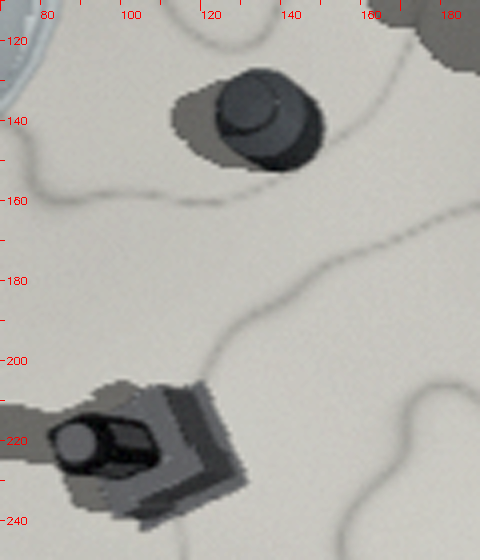

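Run:
```python
from h import *
t=load("pics/top0.npz"); s=load("pics/scene0.npz"); w=load("pics/wrist0.npz")
c=atz(t,[[271.8,144.5],[332,162.3],[312.8,228],[253,211]],.012);print("bed top",c.round(4).tolist())
d=[c[1]-c[0],c[2]-c[1],c[3]-c[2],c[0]-c[3]];print([np.linalg.norm(x).round(4) for x in d],[np.degrees(np.arctan2(x[1],x[0])).round(1) for x in d])
c2=atz(s,[[238.5,258.5],[284,274.5],[306.5,239],[265,223]],.012);print("bed scene",c2.round(4).tolist())
print("lug top top-cam", atz(t,[342.5,205.5],.06))
print("holder top centre corners", atz(t,[[118,206],[130.5,230],[105,242]],0.0).round(3).tolist(),atz(t,[[82,222]],.147))
print("weight",atz(t,[139,141],.03),"bottle",atz(t,[218,112],.05),"imp",atz(t,[[212,291],[273,315]],.005))
p=np.array([0.27534699,-0.56015972,0.23003027]);q=np.array([-1.15820554e-03,9.74026874e-01,2.26429391e-01,-1.92994548e-04])
T=Ro.from_quat(q[[1,2,3,0]]).as_matrix();print("tool R",T.round(3).tolist())
cam=-w["R"].T@w["t"]; print("cam pos",cam,"in tool",T.T@(cam-p)); print("R cam in tool",(w["R"]@T).round(3).tolist())
```

```text
bed top [[0.729, -0.0168, 0.012], [0.6917, -0.1465, 0.012], [0.5502, -0.1057, 0.012], [0.5854, 0.022, 0.012]]
[np.float64(0.1349), np.float64(0.1473), np.float64(0.1324), np.float64(0.1488)] [np.float64(-106.0), np.float64(163.9), np.float64(74.6), np.float64(-15.1)]
bed scene [[0.7012, -0.1422, 0.012], [0.7345, -0.0168, 0.012], [0.6029, 0.0209, 0.012], [0.5579, -0.1039, 0.012]]
lug top top-cam [[ 0.59519936 -0.16257328  0.06      ]]
holder top centre corners [[0.594, 0.312, 0.0], [0.543, 0.284, 0.0], [0.517, 0.337, 0.0]] [[0.55361176 0.33339368 0.147     ]]
weight [[0.72985475 0.26279867 0.03      ]] bottle [[0.78872026 0.09559611 0.05      ]] imp [[ 0.41520157  0.10713277  0.005     ]
 [ 0.36563767 -0.02256142  0.005     ]]
tool R [[0.897, 0.441, -0.001], [0.441, -0.897, 0.002], [0.0, -0.002, -1.0]]
cam pos [ 0.34775193 -0.52437267  0.37252511] in tool [ 0.08078723 -0.00051374 -0.14248203]
R cam in tool [[-0.001, 1.0, -0.0], [-0.95, -0.001, -0.312], [-0.312, 0.0, 0.95]]
```

play_rows([
  {"travel":[0.7,1,0],"rot":[0,0,1]},
  {"travel":[0.7,1,0],"rot":[0,0,1]},
  {"travel":[0.7,1,0],"rot":[0,0,1]},
  {"travel":[0.7,1,0],"rot":[0,0,1]},
  {"travel":[0.7,1,0],"rot":[0,0,1]},
  {"travel":[0.7,1,0],"rot":[0,0,1]},
  {"travel":[0.7,1,0],"rot":[0,0,1]},
  {"travel":[0.7,1,0],"rot":[0,0,1]},
])

```text
time_s: 0.82
eef_pos: [0.4528, -0.3063, 0.231]
tool_rot: [-0.001, 0.812, 0.584, 0.001]
ft_force: [0.3, -0.0, -0.2]
width: 0.0855
```

play_rows([
  {"travel":[0.6,0.86,-0.1],"rot":[0,0,0.07]},
  {"travel":[0.6,0.86,-0.1],"rot":[0,0,0.07]},
  {"travel":[0.6,0.86,-0.1],"rot":[0,0,0.07]},
  {"travel":[0.6,0.86,-0.1],"rot":[0,0,0.07]},
  {"travel":[0.6,0.86,-0.1],"rot":[0,0,0.07]},
  {"travel":[0.6,0.86,-0.1],"rot":[0,0,0.07]},
  {"travel":[0.6,0.86,-0.1],"rot":[0,0,0.07]},
  {"travel":[0.6,0.86,-0.1],"rot":[0,0,0.07]},
])

```text
time_s: 1.48
eef_pos: [0.6018, -0.0931, 0.2054]
tool_rot: [-0.001, 0.796, 0.606, -0.0]
ft_force: [-0.8, -0.1, -0.2]
width: 0.0857
```

Run:
```python
from h import *
from cell import sensors
c=grab("wrist","w1"); s=sensors.state(); print(s)
im=c["image"][:,:,::-1]; cv2.imwrite("pics/w1b.png",np.clip(im*1.5,0,255).astype(np.uint8))
```

```text
{'time_s': 1.5333, 'joint_pos': array([-2.28011693e-01,  3.01910031e-01,  1.69668410e+00, -9.09032954e-04,
        1.14447460e+00,  4.32292315e-02]), 'joint_vel': array([-0.0469426 , -0.02038235,  0.01761086, -0.01867067,  0.00739324,
       -0.00807912]), 'joint_efforts': array([  1.31670613, -40.22315025, -27.27088094,   0.17428324,
        -0.06611972,   0.04499969]), 'eef_pos': array([ 0.60073238, -0.09501197,  0.20547908]), 'tool_rot': array([-3.03503310e-04,  7.96104113e-01,  6.05159090e-01, -7.89765779e-04]), 'ft_force': array([-0.36432773,  0.58376085, -0.10636736]), 'wrist_torque': array([-0.01004975,  0.02196047,  0.00598316]), 'width': 0.08542883774765211}
```

View pics/w1b.png

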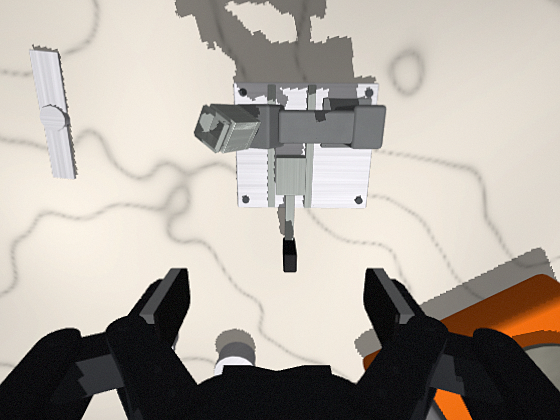

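Run:
```python
from h import *
c=load("pics/w1.npz")
zoom(c,185,70,210,150,3,"pics/w1z.png"); zoom(c,185,90,90,75,8,"pics/w1h.png"); zoom(c,260,130,70,150,4,"pics/w1g.png")
```

```text
(no output)
```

View pics/w1z.png

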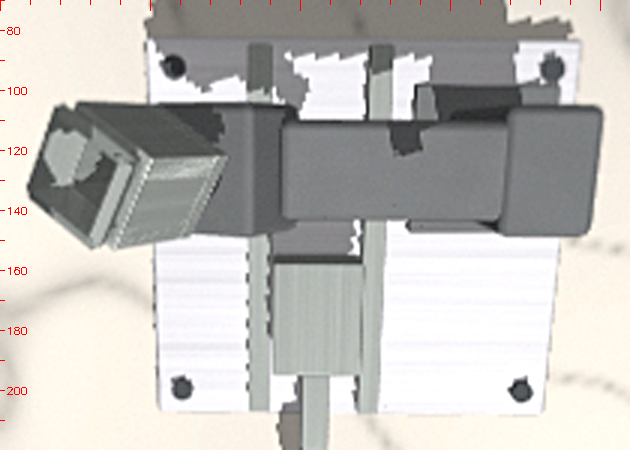

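View pics/w1h.png

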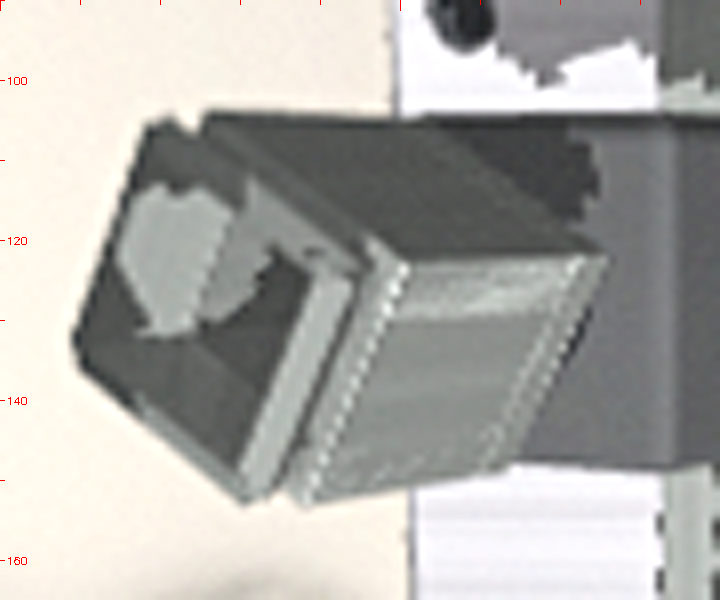

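View pics/w1g.png

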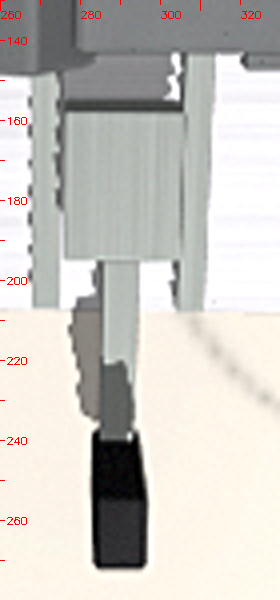

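Run:
```python
from h import *
c=load("pics/w1.npz"); t=load("pics/top0.npz")
uv=lambda l:[[185+a/3,70+b/3] for a,b in l]
B=atz(c,uv([(147,40),(581,40),(542,412),(158,412)]),.012); print(B.round(4).tolist())
d=[B[(i+1)%4]-B[i] for i in range(4)];print([np.linalg.norm(x).round(4) for x in d],[np.degrees(np.arctan2(x[1],x[0])).round(1) for x in d],B.mean(0))
yaw=np.radians(-15.3); R2=np.array([[np.cos(yaw),-np.sin(yaw)],[np.sin(yaw),np.cos(yaw)]])
loc=lambda P:((P[:,:2]-B.mean(0)[:2])@R2).round(4).tolist()
print("screws",loc(atz(c,uv([(174,66),(552,68),(521,390),(182,388)]),.012)))
print("front rail inner", loc(atz(c,uv([(271,405),(271,300)]),.018)), "rear inner",loc(atz(c,uv([(358,405),(362,290)]),.020)))
print("front outer", loc(atz(c,uv([(248,405),(248,300)]),.018)), "rear outer",loc(atz(c,uv([(379,405),(383,290)]),.020)))
print("block top",loc(atz(c,uv([(274,261),(361,261),(361,374),(274,374)]),.037)))
print("arm top edges",loc(atz(c,uv([(400,122),(400,220),(510,107),(590,107),(500,235),(588,235)]),.099)))
lu=lambda l:[[260+a/4,130+b/4] for a,b in l]
for z in (.055,.06,.065,.07): print(z,"lug",loc(atz(c,lu([(95,494),(147,494),(143,567),(97,567)]),z)))
g=lambda l:[[225+a/5,130+b/5] for a,b in l]
print("top: screws",loc(atz(t,g([(252,97),(506,173),(424,463),(165,386)]),.012)))
print("top lug",loc(atz(t,g([(565,357),(620,368),(605,404),(558,393)]),.06)))
print("top rails",loc(atz(t,g([(485,318),(460,407)]),.02)),"block",loc(atz(t,g([(348,277),(443,303),(423,370),(330,347)]),.037)))
print("arm",loc(atz(t,g([(262,155),(328,165),(235,285),(298,300)]),.099)))
```

```text
[[0.5888, 0.0224, 0.012], [0.7312, -0.0172, 0.012], [0.695, -0.145, 0.012], [0.5516, -0.1053, 0.012]]
[np.float64(0.1478), np.float64(0.1328), np.float64(0.1488), np.float64(0.1331)] [np.float64(-15.6), np.float64(-105.8), np.float64(164.5), np.float64(73.8)] [ 0.64166376 -0.06129755  0.012     ]
screws [[-0.0642, 0.0586], [0.0658, 0.0573], [0.0647, -0.0578], [-0.0656, -0.0566]]
front rail inner [[-0.0313, -0.0617], [-0.0312, -0.0215]] rear inner [[0.0015, -0.0612], [0.0019, -0.0176]]
front outer [[-0.0401, -0.0617], [-0.0396, -0.0214]] rear outer [[0.0095, -0.0612], [0.0095, -0.0176]]
block top [[-0.03, -0.0046], [-0.0004, -0.0047], [0.0007, -0.0445], [-0.0301, -0.0444]]
arm top edges [[0.0029, 0.04], [0.004, 0.0151], [0.0312, 0.0435], [0.0517, 0.0434], [0.0311, 0.011], [0.0547, 0.0109]]
0.055 lug [[-0.0224, -0.1045], [-0.0085, -0.1045], [-0.0092, -0.1265], [-0.0217, -0.1264]]
0.06 lug [[-0.0225, -0.102], [-0.0089, -0.1021], [-0.0096, -0.1236], [-0.0219, -0.1236]]
0.065 lug [[-0.0226, -0.0996], [-0.0092, -0.0996], [-0.0099, -0.1208], [-0.022, -0.1208]]
0.07 lug [[-0.0227, -0.0971], [-0.0096, -0.0971], [-0.0103, -0.1179], [-0.0221, -0.1179]]
top: screws [[0.0644, 0.0556], [0.0626, -0.0583], [-0.0671, -0.0577], [-0.0655, 0.0575]]
top lug [[-0.0125, -0.0989], [-0.0107, -0.1217], [-0.0266, -0.1197], [-0.0275, -0.1]]
top rails [[-0.0012, -0.0657], [-0.0406, -0.0656]] block [[-0.0023, -0.0048], [-0.0019, -0.046], [-0.0313, -0.0455], [-0.0326, -0.0055]]
arm [[0.0276, 0.0417], [0.0309, 0.0155], [-0.025, 0.0379], [-0.0239, 0.0124]]
```

play_rows([
  {"travel":[-0.012,-0.272,0],"rot":[0,0,0]},
  {"travel":[-0.012,-0.272,-0.05],"rot":[0,0,0]},
  {"travel":[-0.012,-0.272,-0.2],"rot":[0,0,0]},
  {"travel":[-0.012,-0.272,-0.35],"rot":[0,0,0]},
  {"travel":[-0.012,-0.272,-0.5],"rot":[0,0,0]},
  {"travel":[-0.012,-0.272,-0.6],"rot":[0,0,0]},
  {"travel":[-0.012,-0.272,-0.69],"rot":[0,0,0]},
  {"travel":[-0.012,-0.272,-0.69],"rot":[0,0,0]},
])

```text
time_s: 2.2
eef_pos: [0.5915, -0.1645, 0.0282]
tool_rot: [-0.005, 0.798, 0.603, -0.004]
ft_force: [-2.0, 0.3, -0.1]
width: 0.0854
```

Run:
```python
from h import *
from cell import sensors
c=grab("wrist","w2"); s=sensors.state(); print(s["eef_pos"],s["ft_force"],s["joint_pos"])
im=c["image"][:,:,::-1]; cv2.imwrite("pics/w2b.png",np.clip(im*1.7,0,255).astype(np.uint8))
```

```text
[ 0.59367417 -0.16485917  0.03085952] [-0.51465151  0.35140405  0.34941026] [-3.41178689e-01  5.43921951e-01  1.75752335e+00 -9.02091442e-04
  8.47692197e-01 -6.47330638e-02]
```

View pics/w2b.png

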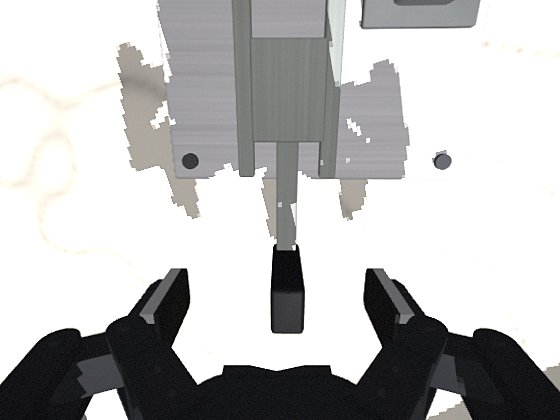

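Run:
```python
from h import *
c=load("pics/w2.npz")
for z in (.062,.066): print(z,atz(c,[[288,307],[272,283],[304,283],[272,332],[304,332],[190,161],[443,161]],z if 1 else 0).round(4).tolist())
print(atz(c,[[190,161],[443,161]],.012).round(4).tolist())
from cell import sensors; print(sensors.state()["eef_pos"])
```

```text
0.062 [[0.5975, -0.1635, 0.062], [0.5942, -0.1506, 0.062], [0.6068, -0.1541, 0.062], [0.5874, -0.1739, 0.062], [0.6008, -0.1775, 0.062], [0.5797, -0.0947, 0.062], [0.6663, -0.1192, 0.062]]
0.066 [[0.5981, -0.1606, 0.066], [0.5949, -0.1483, 0.066], [0.6071, -0.1516, 0.066], [0.5885, -0.1707, 0.066], [0.6014, -0.1742, 0.066], [0.581, -0.0944, 0.066], [0.6644, -0.118, 0.066]]
[[0.5632, -0.0982, 0.012], [0.6898, -0.134, 0.012]]
[ 0.59367417 -0.16485917  0.03085952]
```

play_rows([
  {"travel":[0,0.004,0]},
  {"travel":[0,0.004,0]},
  {"travel":[0,0.004,0]},
  {"travel":[0,0.004,0]},
  {"travel":[0,0.004,0]},
  {"travel":[0,0.004,0]},
  {"travel":[0,0.004,0]},
  {"travel":[0,0.004,0]},
], fingers=1, grip_force=25)

```text
schema error: expected keys travel, rot
```

Run:
```python
from h import *
from cell import sensors
c=grab("wrist","w3"); s=sensors.state(); print(s["eef_pos"],s["tool_rot"],s["ft_force"],s["wrist_torque"],s["width"])
zoom(c,180,0,220,180,3,"pics/w3z.png")
```

```text
[ 0.59610651 -0.16529884  0.03320749] [-0.00089402  0.79751546  0.6032972  -0.00088314] [ 0.8809859  -0.73453478  0.73543092] [-0.02869628  0.05686537 -0.01043953] 0.08531118877648594
```

View pics/w3z.png

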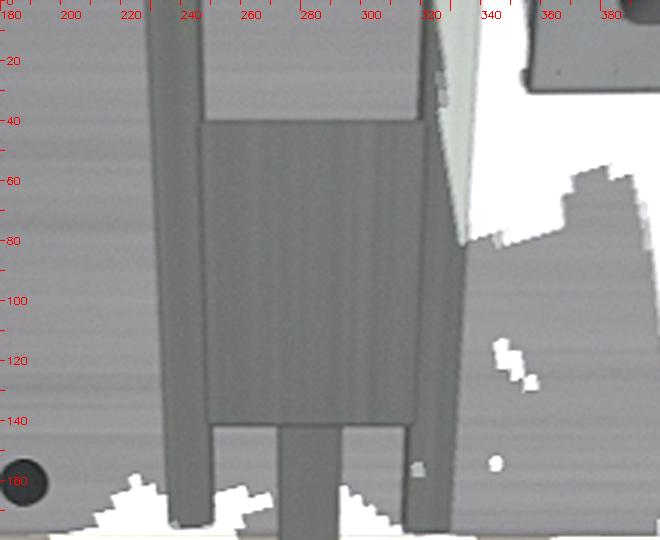

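play_rows([
  {"travel":[0,0.004,0],"rot":[0,0,0]},
  {"travel":[0,0.004,0],"rot":[0,0,0]},
  {"travel":[0,0.004,0],"rot":[0,0,0]},
  {"travel":[0,0.004,0],"rot":[0,0,0]},
  {"travel":[0,0.004,0],"rot":[0,0,0]},
  {"travel":[0,0.004,0],"rot":[0,0,0]},
  {"travel":[0,0.004,0],"rot":[0,0,0]},
  {"travel":[0,0.004,0],"rot":[0,0,0]},
], fingers=1, grip_force=25)

```text
time_s: 2.97
eef_pos: [0.598, -0.163, 0.0344]
tool_rot: [0.0, 0.797, 0.604, 0.0]
ft_force: [-1.5, -0.5, 3.6]
width: 0.0138
```

Run:
```python
from h import *
from cell import sensors
c=grab("wrist","w3"); s=sensors.state(); print(s["eef_pos"],s["tool_rot"],s["ft_force"],s["wrist_torque"],s["width"])
zoom(c,180,0,220,200,3,"pics/w3z.png")
```

```text
[ 0.59801657 -0.16300545  0.03439243] [2.42550503e-04 7.96881735e-01 6.04135257e-01 1.81389220e-04] [-1.15623541  0.21077953  3.71610962] [0.20504578 0.11942173 0.03930017] 0.013402037921239366
```

View pics/w3z.png

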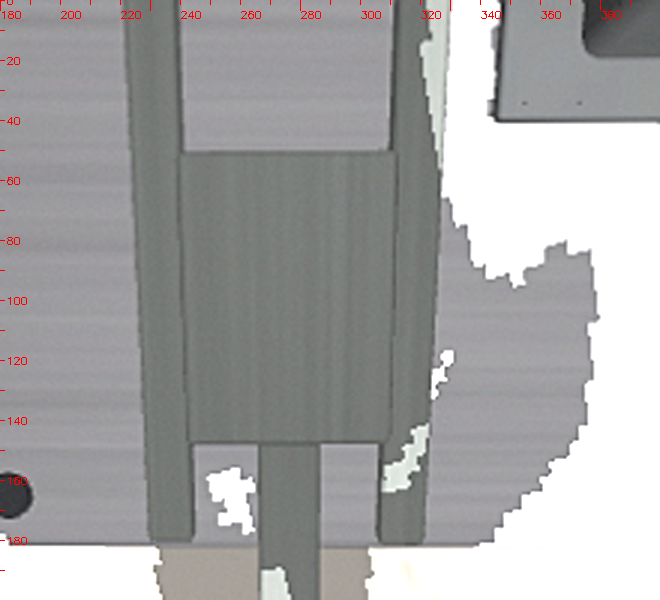

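```bash
cat >> h.py <<'E'
YAW=np.radians(-15.4); R2=np.array([[np.cos(YAW),-np.sin(YAW)],[np.sin(YAW),np.cos(YAW)]])
ORG=np.array([.6412,-.0614])+R2@np.array([-.015,.0275])
def tobed(P): P=np.atleast_2d(P); return np.c_[(P[:,:2]-ORG)@R2,P[:,2]]
def frombed(P): P=np.atleast_2d(P); return np.c_[P[:,:2]@R2.T+ORG,P[:,2]]
E
python3 - <<'E'
from h import *
c=load("pics/w3.npz"); print("ORG",ORG)
u=lambda l:[[180+a/3,b/3] for a,b in l]
print("block top",tobed(atz(c,u([(181,152),(390,152),(382,442),(190,442)]),.037)).round(4).tolist())
print("edge",tobed(atz(c,u([(20,545),(250,545),(450,545)]),.012)).round(4).tolist())
print("rails inner",tobed(atz(c,u([(193,530),(180,100)]),.018)).round(4).tolist(),tobed(atz(c,u([(378,530),(392,100)]),.020)).round(4).tolist())
print("hole",tobed(atz(c,u([(8,495)]),.012)).round(4).tolist(), "bracket base",tobed(atz(c,u([(497,120),(499,0)]),.02)).round(4))
print("tcp",tobed([[.59802,-.16300,.0344]]))
E
```

```text
ORG [ 0.63404136 -0.03090403]
block top [[-0.0139, -0.0323, 0.037], [0.0148, -0.0325, 0.037], [0.0148, -0.0716, 0.037], [-0.0143, -0.0715, 0.037]]
edge [[-0.0491, -0.0929, 0.012], [-0.0066, -0.0931, 0.012], [0.0304, -0.0933, 0.012]]
rails inner [[-0.0164, -0.089, 0.018], [-0.0157, -0.022, 0.018]] [[0.0162, -0.0887, 0.02], [0.0166, -0.0226, 0.02]]
hole [[-0.0504, -0.0836, 0.012]] bracket base [[ 0.0327 -0.0254  0.02  ]
 [ 0.0319 -0.0099  0.02  ]]
tcp [[ 0.00035086 -0.13691881  0.0344    ]]
```

play_rows([
  {"travel":[0.0053,0.0193,0],"rot":[0,0,0]},
  {"travel":[0.0106,0.0386,0],"rot":[0,0,0]},
  {"travel":[0.0159,0.0578,0],"rot":[0,0,0]},
  {"travel":[0.0212,0.0771,0],"rot":[0,0,0]},
  {"travel":[0.0266,0.0964,0],"rot":[0,0,0]},
  {"travel":[0.0319,0.1157,0],"rot":[0,0,0]},
  {"travel":[0.0372,0.135,0],"rot":[0,0,0]},
  {"travel":[0.0425,0.1543,0],"rot":[0,0,0]},
])

```text
time_s: 3.68
eef_pos: [0.6091, -0.1246, 0.0345]
tool_rot: [0.001, 0.797, 0.604, 0.0]
ft_force: [-0.7, -4.6, 5.3]
width: 0.0137
```

Run:
```python
from h import *
from cell import sensors
s=sensors.state(); print(tobed(s["eef_pos"]),s["eef_pos"],(s["ft_force"][:2]@R2),s["ft_force"][2],s["wrist_torque"],s["width"])
```

```text
[[ 0.00084969 -0.09697048  0.03445963]] [ 0.60910944 -0.12461847  0.03445963] [ 0.54696373 -4.60746392] 5.323010971768189 [-0.42196082  0.14636311  0.00975969] 0.01368342223185642
```

play_rows([
  {"travel":[0.0,0.0,0.002],"rot":[0,0,0]},
  {"travel":[0,0,0.002],"rot":[0,0,0]},
  {"travel":[0.001,0.0039,0.002],"rot":[0,0,0]},
  {"travel":[0.0021,0.0077,0.002],"rot":[0,0,0]},
  {"travel":[0.0032,0.0116,0.002],"rot":[0,0,0]},
  {"travel":[0.0042,0.0154,0.002],"rot":[0,0,0]},
  {"travel":[0.0053,0.0193,0.002],"rot":[0,0,0]},
  {"travel":[0.0064,0.0231,0.002],"rot":[0,0,0]},
])

```text
time_s: 4.35
eef_pos: [0.6098, -0.119, 0.0345]
tool_rot: [0.0, 0.797, 0.604, -0.0]
ft_force: [-1.0, -4.3, 5.7]
width: 0.0136
```

Run:
```python
from h import *
from cell import sensors
s=sensors.state(); print(tobed(s["eef_pos"]),s["eef_pos"],(s["ft_force"][:2]@R2),s["ft_force"][2],s["wrist_torque"],s["width"])
```

```text
[[ 6.19264053e-06 -9.13298932e-02  3.44520206e-02]] [ 0.60979412 -0.11895641  0.03445202] [ 0.22105496 -4.43595813] 5.671421293258505 [-0.46228297  0.06846961 -0.01850614] 0.0136496836642032
```

play_rows([
  {"travel":[0.0,0.0,0.004],"rot":[0,0,0]},
  {"travel":[0,0,0.004],"rot":[0,0,0]},
  {"travel":[0,0,0.004],"rot":[0,0,0]},
])

```text
time_s: 4.6
eef_pos: [0.6092, -0.1179, 0.0345]
tool_rot: [-0.001, 0.797, 0.604, -0.0]
ft_force: [-1.0, -1.6, 1.5]
width: 0.0133
```

Run:
```python
from h import *
from cell import sensors
s=sensors.state(); print(tobed(s["eef_pos"]),s["eef_pos"],(s["ft_force"][:2]@R2),s["ft_force"][2],s["wrist_torque"],s["tool_rot"])
```

```text
[[-0.00086926 -0.09044404  0.03453128]] [ 0.60918534 -0.11786988  0.03453128] [-0.54000309 -1.80463636] 1.5361545047950877 [-0.09899697 -0.06229704 -0.15580384] [-8.77520323e-04  7.97061317e-01  6.03897715e-01 -1.90098682e-04]
```

play_rows([
  {"travel":[0.0007,0.0025,0],"rot":[0,0,0]},
  {"travel":[0.0014,0.005,0],"rot":[0,0,0]},
  {"travel":[0.0021,0.0075,0],"rot":[0,0,0]},
  {"travel":[0.0028,0.01,0],"rot":[0,0,0]},
  {"travel":[0.0034,0.0125,0],"rot":[0,0,0]},
  {"travel":[0.0041,0.015,0],"rot":[0,0,0]},
  {"travel":[0.0048,0.0175,0],"rot":[0,0,0]},
])

```text
time_s: 5.18
eef_pos: [0.6107, -0.1138, 0.035]
tool_rot: [-0.0, 0.797, 0.604, -0.0]
ft_force: [0.0, 0.6, -1.2]
width: 0.0133
```

Run:
```python
from h import *
from cell import sensors
s=sensors.state(); print(tobed(s["eef_pos"]),s["eef_pos"],(s["ft_force"][:2]@R2),s["ft_force"][2],s["wrist_torque"],s["tool_rot"])
c=grab("wrist","w4");t=grab("top","t4");s2=grab("scene","s4")
s=sensors.state(); print(tobed(s["eef_pos"]),(s["ft_force"][:2]@R2),s["ft_force"][2],s["wrist_torque"])
cv2.imwrite("pics/w4b.png",np.clip(c["image"][:,:,::-1]*1.6,0,255).astype(np.uint8))
zoom(t,225,130,140,105,5,"pics/t4z.png"); zoom(s2,220,180,100,95,6,"pics/s4z.png")
```

```text
[[-0.00048118 -0.08614551  0.03495419]] [ 0.61070099 -0.11382875  0.03495419] [-0.14894681  0.55897378] -1.1765636017302137 [-0.09293236  0.00276143  0.01082485] [-4.29970446e-04  7.96880632e-01  6.04136591e-01 -2.29498203e-04]
[[-0.00029198 -0.08624342  0.03512499]] [-0.08091562 -0.13031265] -1.0427034318765025 [-0.0582087   0.00673713  0.03571124]
```

View pics/w4b.png

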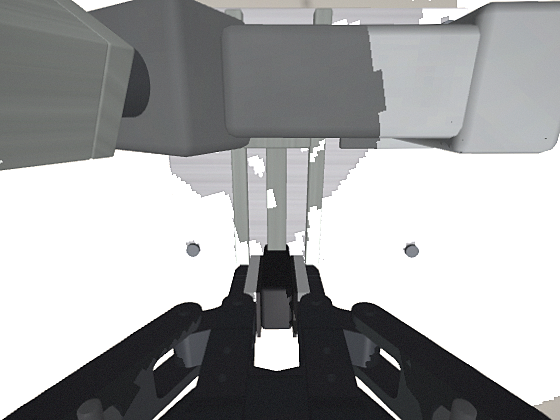

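View pics/t4z.png

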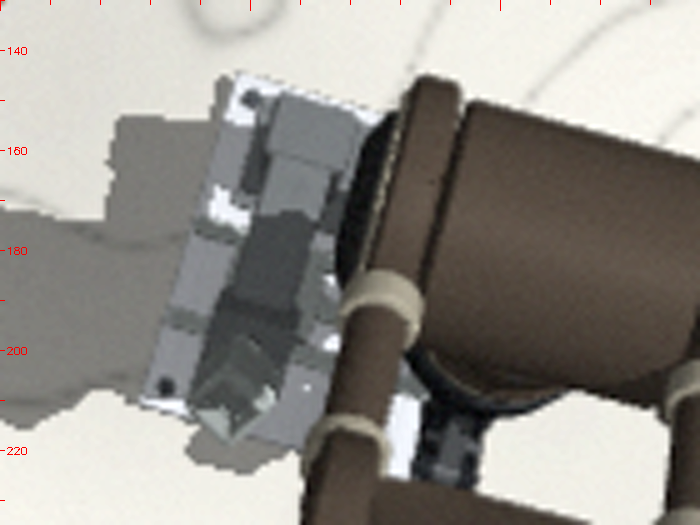

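View pics/s4z.png

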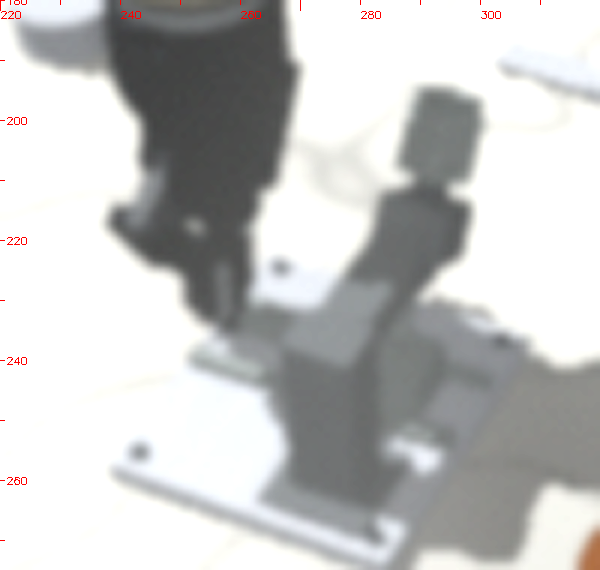

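play_rows([
  {"travel":[0.0014,0.005,0],"rot":[0,0,0]},
  {"travel":[0.0014,0.005,0],"rot":[0,0,0]},
  {"travel":[0.0014,0.005,0],"rot":[0,0,0]},
])

```text
time_s: 5.58
eef_pos: [0.6115, -0.1129, 0.0353]
tool_rot: [-0.0, 0.797, 0.604, 0.0]
ft_force: [0.0, 0.5, -0.4]
width: 0.0138
```

play_rows([
  {"travel":[0,0,0],"rot":[0,0,0]},
  {"travel":[0,0,0],"rot":[0,0,0]},
  {"travel":[0,0,0],"rot":[0,0,0]},
  {"travel":[0,0,0],"rot":[0,0,0]},
], fingers=-0.2)

```text
time_s: 5.92
eef_pos: [0.6117, -0.113, 0.0355]
tool_rot: [0.0, 0.797, 0.604, 0.0]
ft_force: [-0.6, -0.2, 0.2]
width: 0.0514
```

Run:
```python
from h import *
from cell import sensors
s=sensors.state(); print(s["time_s"],tobed(s["eef_pos"]),s["eef_pos"],(s["ft_force"][:2]@R2),s["ft_force"][2],s["width"],s["joint_pos"])
```

```text
5.9167 [[ 0.00022673 -0.08512084  0.0355156 ]] [ 0.61165559 -0.11302886  0.0355156 ] [-0.5091571  -0.37137443] 0.16312478175206474 0.05144252736865481 [-2.52763555e-01  5.41779481e-01  1.74849212e+00  1.08417602e-04
  8.50841742e-01  2.08781892e-02]
```

play_rows([
  {"travel":[0,0,0.16],"rot":[0,0,0]},
  {"travel":[0,0,0.32],"rot":[0,0,0]},
  {"travel":[-0.04,-0.07,0.34],"rot":[0.16,-0.044,0]},
  {"travel":[-0.08,-0.14,0.33],"rot":[0.32,-0.088,0]},
  {"travel":[-0.12,-0.2,0.32],"rot":[0.48,-0.132,0]},
  {"travel":[-0.157,-0.268,0.3],"rot":[0.64,-0.177,0]},
  {"travel":[-0.157,-0.268,0.3],"rot":[0.8,-0.221,0]},
  {"travel":[-0.157,-0.268,0.3],"rot":[0.96,-0.266,0]},
])

```text
time_s: 6.58
eef_pos: [0.5725, -0.1824, 0.1117]
tool_rot: [-0.222, 0.741, 0.561, 0.294]
ft_force: [-0.3, -0.8, -0.4]
width: 0.0513
```

Run:
```python
from h import *
from cell import sensors
c=grab("wrist","w5");c=grab("wrist","w5"); s=sensors.state(); print(s["time_s"],s["eef_pos"],s["tool_rot"],s["joint_pos"])
cv2.imwrite("pics/w5b.png",np.clip(c["image"][:,:,::-1]*1.6,0,255).astype(np.uint8))
```

```text
6.6833 [ 0.56983971 -0.1827637   0.10673854] [-0.22407832  0.74345544  0.55891958  0.29098424] [-0.72054433  0.59773686  1.69208439  0.6898085   1.31079431 -0.7825635 ]
```

View pics/w5b.png

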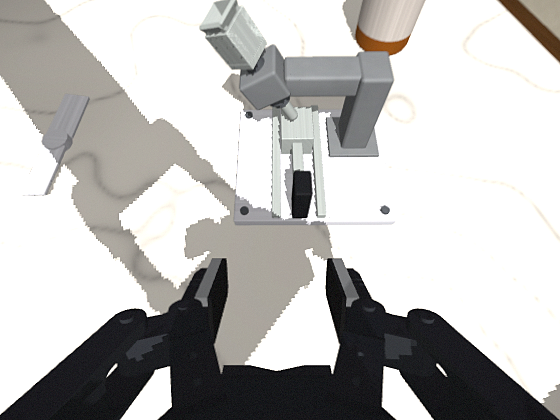

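Run:
```python
from h import *
c=load("pics/w5.npz")
zoom(c,255,85,80,60,10,"pics/w5n.png"); zoom(c,190,0,110,120,5,"pics/w5h.png")
zoom(c,225,95,180,140,4,"pics/w5bed.png")
```

```text
(no output)
```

View pics/w5n.png

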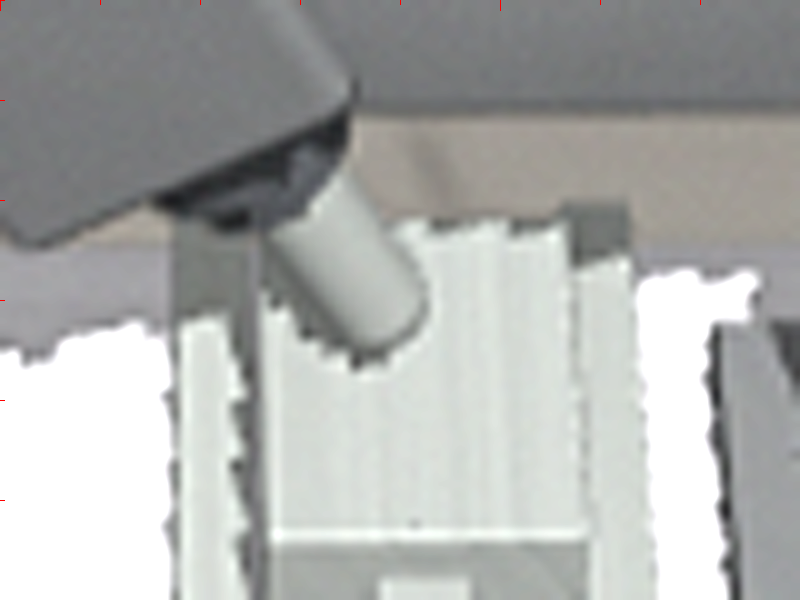

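View pics/w5h.png

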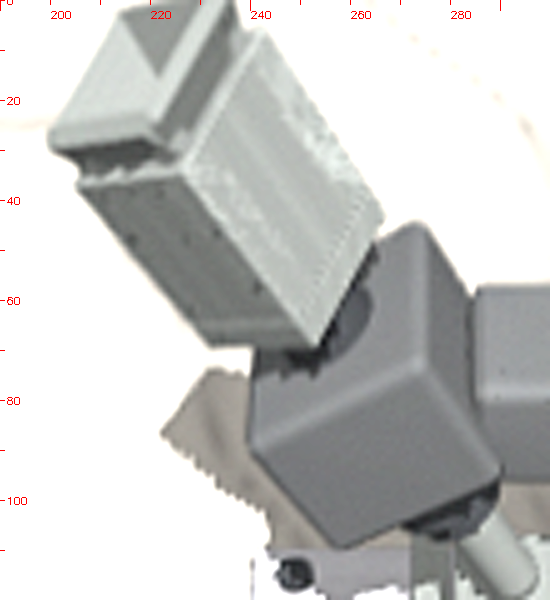

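View pics/w5bed.png

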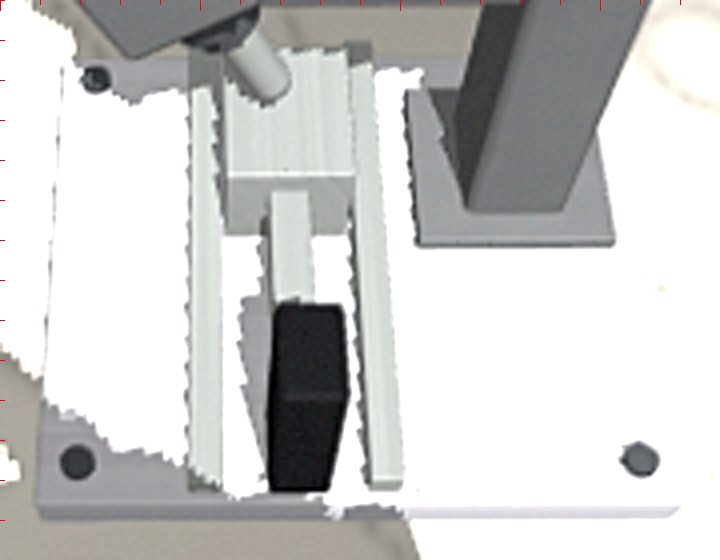

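```bash
cat > pnp.py <<'E'
from h import *
from scipy.optimize import least_squares
# bed frame points
HO={'h--':(-50,-85,12),'h+-':(80,-85,12),'h-+':(-50,30,12),'h++':(80,30,12),'c--':(-60,-95,12),'c+-':(90,-95,12),'c-+':(-60,40,12),'c++':(90,40,12),
'f-i':(-16.5,-92,18),'r-i':(16.5,-92,20),'f+i':(-16.5,37,18),'r+i':(16.5,37,20)}
def solve(c,obs):
    P=np.array([HO[k] for k in obs])/1000.; U=np.array([obs[k] for k in obs],float)
    # initial from calibration: X_cam = R (Rb Xb + o) + t
    Rb=np.eye(3);Rb[:2,:2]=R2; o=np.r_[ORG,0]
    R0=c["R"]@Rb; t0=c["R"]@o+c["t"]
    r0=cv2.Rodrigues(R0)[0].ravel()
    K=c["K"];D=c["distortion"].astype(float)
    f=lambda p:(cv2.projectPoints(P,p[:3],p[3:],K,D)[0].reshape(-1,2)-U).ravel()
    prior=lambda p:np.r_[f(p)/0.5,(p[:3]-r0)/0.01,(p[3:]-t0)/0.003]
    s=least_squares(prior,np.r_[r0,t0])
    print("resid px",dict(zip(obs,f(s.x).reshape(-1,2).round(1).tolist())))
    print("initial resid",np.abs(f(np.r_[r0,t0])).max().round(2)," change",(s.x-np.r_[r0,t0]).round(4))
    d=dict(c);d["R"]=cv2.Rodrigues(s.x[:3])[0];d["t"]=s.x[3:]
    # implied bed origin if camera calibration trusted
    W=np.eye(4);W[:3,:3]=c["R"].T@d["R"];W[:3,3]=c["R"].T@(d["t"]-c["t"])
    print("implied bed org",W[:3,3].round(4),"yaw",np.degrees(np.arctan2(W[1,0],W[0,0])).round(2))
    return d
def aty(c,uv,y):
    o,d=ray(c,uv); return o+d*((y-o[1])/d[:,1])[:,None]
def z(x0,y0,s):
    return lambda a,b:((a+.5)/s-.5+x0,(b+.5)/s-.5+y0)
E
python3 - <<'E'
from pnp import *
c=load("pics/w5.npz"); q=z(225,95,4); n=z(255,85,10)
d=solve(c,{'h--':q(78,462),'h+-':q(641,460),'h-+':q(95,79),'c--':q(42,504),'c+-':q(677,506),'f-i':q(220,488),'r-i':q(368,486)})
print("ball",aty(d,[n(378,300),n(385,305)],0).round(4).tolist())
print("block front top edge",atz(d,[n(272,534),n(587,534)],.037).round(4).tolist())
print("lug top",atz(d,[q(277,305),q(344,307),q(347,392),q(272,392)],.066).round(4).tolist())
c=load("pics/w1.npz"); q=z(185,70,3)
d=solve(c,{'c-+':q(147,40),'c++':q(581,40),'c+-':q(542,412),'c--':q(158,412),'h-+':q(174,66),'h++':q(552,68),'h+-':q(521,390),'h--':q(182,388),'f-i':q(271,410),'r-i':q(358,411)})
E
```

```text
resid px {'h--': [0.5, 1.2], 'h+-': [-1.8, 1.2], 'h-+': [0.3, 0.3], 'c--': [-1.7, 0.6], 'c+-': [1.6, -0.5], 'f-i': [0.8, -1.1], 'r-i': [0.2, -1.6]}
initial resid 4.17  change [ 0.027   0.0113  0.0033  0.0004 -0.0013  0.003 ]
implied bed org [ 0.6351 -0.0286 -0.0022] yaw -15.83
ball [[-0.0047, 0.0, 0.0462], [-0.004, 0.0, 0.0455]]
block front top edge [[-0.0148, -0.02, 0.037], [0.0151, -0.0201, 0.037]]
lug top [[-0.0062, -0.0738, 0.066], [0.007, -0.0743, 0.066], [0.0067, -0.0932, 0.066], [-0.0077, -0.0931, 0.066]]
resid px {'c-+': [-0.7, -1.1], 'c++': [0.4, -0.6], 'c+-': [0.5, 0.6], 'c--': [0.4, 0.1], 'h-+': [0.3, 0.8], 'h++': [-0.7, 0.6], 'h+-': [-0.3, -0.3], 'h--': [0.7, -0.1], 'f-i': [-0.2, -0.0], 'r-i': [-0.3, 0.3]}
initial resid 1.85  change [-0.0012 -0.008  -0.0042  0.0006 -0.0013  0.0023]
implied bed org [ 0.6348 -0.0305 -0.0026] yaw -15.74
```

```bash
cat > head.py <<'E'
from pnp import *
import io,contextlib
with contextlib.redirect_stdout(io.StringIO()):
    c5=load("pics/w5.npz"); q=z(225,95,4)
    d5=solve(c5,{'h--':q(78,462),'h+-':q(641,460),'h-+':q(95,79),'c--':q(42,504),'c+-':q(677,506),'f-i':q(220,488),'r-i':q(368,486)})
    c1=load("pics/w1.npz"); q=z(185,70,3)
    d1=solve(c1,{'c-+':q(147,40),'c++':q(581,40),'c+-':q(542,412),'c--':q(158,412),'h-+':q(174,66),'h++':q(552,68),'h+-':q(521,390),'h--':q(182,388),'f-i':q(271,410),'r-i':q(358,411)})
AX=np.array([-.5,0,np.sqrt(3)/2]);E1=np.array([np.sqrt(3)/2,0,.5]);E2=np.array([0,1.,0])
def corner(x0,y0,phi,s,k,w=.012):
    a=phi+np.pi/4+k*np.pi/2
    return np.array([x0,y0,.042])+s*AX+w*np.sqrt(2)*(np.cos(a)*E1+np.sin(a)*E2)
E
python3 - <<'E'
from head import *
a=z(190,0,5);b=z(185,90,8)
# k: 0=right(+x),1=up(+y),2=left,3=down(-y)
obs=[(d5,a(183,165),3,0),(d5,a(258,33),0,0),(d5,a(80,188),2,0),(d5,a(315,348),3,1),(d5,a(383,215),0,1),(d5,a(212,346),2,1),
(d1,b(205,110),1,0),(d1,b(400,262),0,0),(d1,b(300,505),3,0),(d1,b(605,255),0,1),(d1,b(510,465),3,1)]
def f(p,w=.012):
    x0,y0,phi,s1,s0=p[:5]
    return np.concatenate([proj(d,corner(x0,y0,phi,(s1,s0)[e],k,w))[0]-u for d,u,k,e in obs])
for w in (.012,):
  for use in (0,1,2):
    s=least_squares(lambda p:f(p,w)[slice(0,12) if use==1 else slice(12,22) if use==2 else slice(None)],[0,0,-.5,.09,.06])
    print(w,use,s.x.round(4),np.degrees(s.x[2]),s.cost); print(s.fun.reshape(-1,2).round(1).tolist())
s=least_squares(lambda p:f(p,p[5]),[0,0,-.5,.09,.06,.012]);print(s.x,s.cost)
E
```

```text
0.012 0 [-1.900e-03  4.000e-04 -5.209e-01  1.087e-01  7.800e-02] -29.842665573062266 11.15730178684548
[[-0.3, 2.5], [1.1, -1.8], [-2.3, 0.1], [0.1, 0.2], [0.8, -0.8], [-1.1, 0.5], [-0.4, -0.7], [0.8, -0.5], [0.6, 0.2], [0.7, -0.6], [-0.1, 0.9]]
0.012 1 [-0.0107  0.0159 -0.5006  0.0962  0.0631] -28.67970481242086 2.129915405150078
[[0.2, 1.4], [-0.1, -0.5], [-0.6, -0.5], [0.5, -0.8], [-0.4, 0.3], [0.5, 0.1]]
0.012 2 [-0.0072 -0.     -0.5309  0.1009  0.0688] -30.41684489361452 0.25293443522090603
[[-0.2, 0.1], [0.1, 0.1], [0.1, -0.4], [0.3, -0.1], [-0.3, 0.3]]
[-1.67143108e-03  2.49989438e-04 -5.17061198e-01  1.08812429e-01
  7.80147143e-02  1.13574999e-02] 3.9115862846001734
```

Run:
```python
from head import *
a=z(190,0,5);b=z(185,90,8)
obs=[(d5,a(48,143),2),(d5,a(158,143),3),(d1,b(155,122),1),(d1,b(73,345),2),(d1,b(250,503),3),(d1,b(352,275),0)]
f=lambda p:np.concatenate([proj(d,corner(-.0018,.0003,-.52+p[2],p[0],k,p[1]))[0]-u for d,u,k in obs])
s=least_squares(f,[.115,.011,0]);print(s.x,s.fun.reshape(-1,2).round(1).tolist())
f=lambda p:np.concatenate([proj(d,corner(p[3],p[4],-.52+p[2],p[0],k,p[1]))[0]-u for d,u,k in obs])
s=least_squares(f,[.115,.011,0,0,0]);print(s.x,s.fun.reshape(-1,2).round(1).tolist())
p=np.array([-.0018,.0003,.042]); print("rim bed",p+.1157*AX,"floor",p+.0827*AX)
for n,i in(("t0","top0"),):
    c=load(f"pics/{i}.npz")
    P=[frombed(corner(-.0018,.0003,-.52,s_,k,w_))[0] for s_,w_ in((.1157,.0105),(.1087,.012),(.078,.012)) for k in range(4)]
    zoom(c,240,170,60,60,10,"pics/chk.png",proj(c,P))
```

```text
[ 0.11442921  0.0111002  -0.03471997] [[-0.3, 0.7], [-1.8, -0.9], [1.2, -0.5], [0.6, 0.6], [0.5, -0.2], [0.2, -0.3]]
[ 0.11436131  0.01108507 -0.03401912 -0.00188083  0.00025409] [[-0.4, 0.8], [-1.8, -0.8], [1.1, -0.4], [0.6, 0.7], [0.5, -0.2], [0.1, -0.3]]
rim bed [-0.05965     0.0003      0.14219914] floor [-0.04315    0.0003     0.1136203]
```

View pics/chk.png

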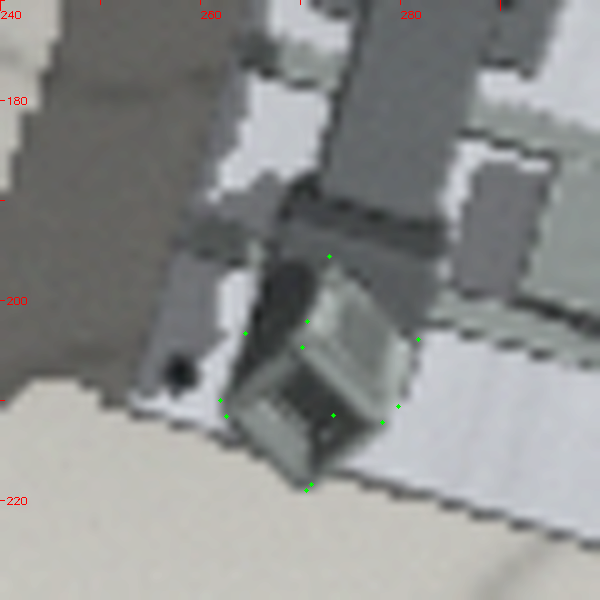

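play_rows([
  {"travel":[0,0,0.16],"rot":[-0.15,0.041,0]},
  {"travel":[0,0,0.32],"rot":[-0.3,0.083,0]},
  {"travel":[0,0.05,0.46],"rot":[-0.45,0.125,0]},
  {"travel":[0,0.2,0.5],"rot":[-0.6,0.166,0]},
  {"travel":[0,0.36,0.5],"rot":[-0.75,0.208,0]},
  {"travel":[0,0.52,0.5],"rot":[-0.9,0.25,0]},
  {"travel":[0,0.68,0.5],"rot":[-0.96,0.266,0]},
  {"travel":[0,0.84,0.5],"rot":[-0.96,0.266,0]},
], fingers=-1)

```text
time_s: 7.35
eef_pos: [0.5725, 0.0356, 0.2377]
tool_rot: [0.012, 0.795, 0.606, -0.011]
ft_force: [0.6, 0.7, -0.4]
width: 0.0855
```

play_rows([
  {"travel":[-0.01,0.16,0],"rot":[0,0,0.16]},
  {"travel":[-0.02,0.32,0],"rot":[0,0,0.32]},
  {"travel":[-0.03,0.48,0],"rot":[0,0,0.48]},
  {"travel":[-0.04,0.64,0],"rot":[0,0,0.64]},
  {"travel":[-0.06,0.8,0],"rot":[0,0,0.8]},
  {"travel":[-0.07,0.96,0],"rot":[0,0,0.96]},
  {"travel":[-0.07,1,0],"rot":[0,0,0.99]},
  {"travel":[-0.07,1,0],"rot":[0,0,0.99]},
])

```text
time_s: 8.02
eef_pos: [0.5537, 0.2844, 0.2364]
tool_rot: [0.015, 0.506, 0.862, -0.007]
ft_force: [0.2, -0.6, 0.0]
width: 0.0857
```

play_rows([
  {"travel":[0,0.16,-0.04],"rot":[0,0,0]},
  {"travel":[0,0.2,-0.06],"rot":[0,0,0]},
  {"travel":[0,0.2,-0.06],"rot":[0,0,0]},
])

```text
time_s: 8.27
eef_pos: [0.5537, 0.3311, 0.2193]
tool_rot: [0.014, 0.508, 0.861, -0.009]
ft_force: [0.4, -1.1, 0.0]
width: 0.0855
```

Run:
```python
from h import *
from cell import sensors
c=grab("wrist","w6");c=grab("wrist","w6"); s=sensors.state(); print(s["time_s"],s["eef_pos"],s["tool_rot"],s["joint_pos"])
cv2.imwrite("pics/w6b.png",np.clip(c["image"][:,:,::-1]*1.6,0,255).astype(np.uint8))
```

```text
8.3667 [0.55444434 0.32871136 0.22009192] [ 0.01433221  0.50857817  0.8608476  -0.00917797] [ 0.48439931  0.35681687  1.59285684 -0.03662233  1.19272115 -0.00562716]
```

View pics/w6b.png

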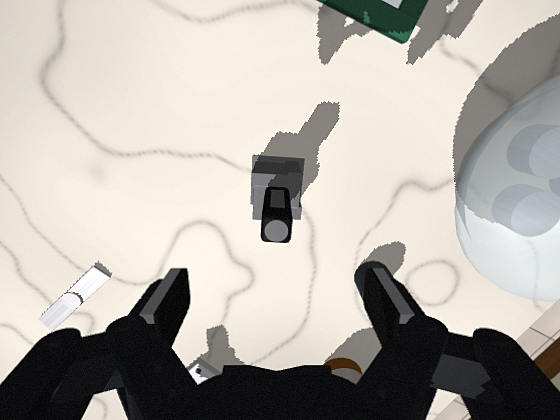

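Run:
```python
from h import *
c=load("pics/w6.npz")
zoom(c,235,140,85,120,6,"pics/w6z.png")
print("top disc",atz(c,[[277,231]],.147).round(4))
q=np.array([0.01433221,0.50857817,0.8608476,-0.00917797]);T=Ro.from_quat(q[[1,2,3,0]]).as_matrix();print(T.round(4).tolist(),np.degrees(np.arctan2(T[1,1],T[0,1])))
```

```text
top disc [[0.5592 0.3221 0.147 ]]
[[-0.4823, 0.8759, 0.0153], [0.8754, 0.4825, -0.0304], [-0.034, -0.0012, -0.9994]] 28.85066492918018
```

View pics/w6z.png

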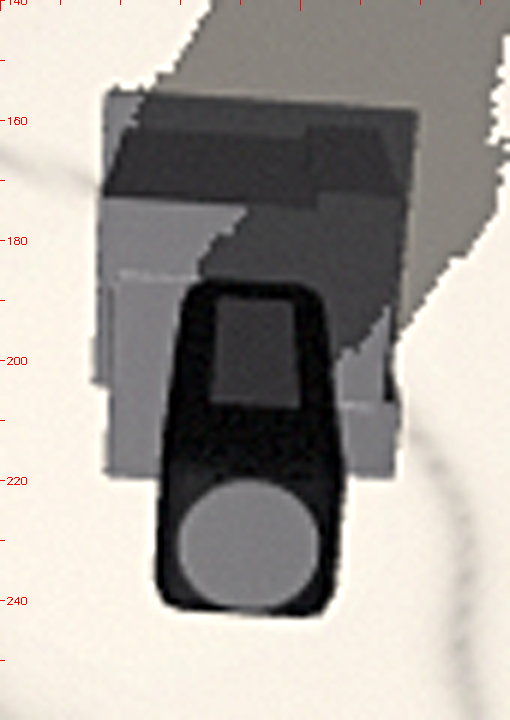

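Run:
```python
from h import *
c=load("pics/w6.npz"); t=load("pics/top0.npz")
print(atz(t,[[88.8,219.9]],.147),atz(c,[[276.3,230.3]],.147))
# handle bottom shoulder/top outline corners in wrist: top face
z6=lambda a,b:((a+.5)/6-.5+235,(b+.5)/6-.5+140)
P=atz(c,[z6(158,605),z6(335,614),z6(343,462),z6(163,455)],.147); print(P.round(4).tolist(),P.mean(0))
e=P[1]-P[0]; print(np.degrees(np.arctan2(e[1],e[0])),np.linalg.norm(e))
e=P[2]-P[1]; print(np.degrees(np.arctan2(e[1],e[0])),np.linalg.norm(e))
H=atz(c,[z6(103,198),z6(408,192),z6(395,478),z6(105,478)],.062);print(H.round(4).tolist(),H.mean(0)); e=H[1]-H[0];print(np.degrees(np.arctan2(e[1],e[0])),np.linalg.norm(e)); e=H[2]-H[3];print(np.degrees(np.arctan2(e[1],e[0])),np.linalg.norm(e))
```

```text
[[0.55761202 0.32101631 0.147     ]] [[0.55845214 0.32234212 0.147     ]]
[[0.5521, 0.3091, 0.147], [0.5728, 0.319, 0.147], [0.5632, 0.3378, 0.147], [0.543, 0.3277, 0.147]] [0.55777992 0.32342017 0.147     ]
25.707297011907286 0.022915135763061735
117.05750886986706 0.021107113600261008
[[0.5245, 0.3326, 0.062], [0.5685, 0.3581, 0.062], [0.5926, 0.3128, 0.062], [0.5479, 0.2881, 0.062]] [0.55837548 0.32291554 0.062     ]
30.042404873345987 0.05080485942306829
28.9159564966076 0.051100449968421516
```

play_rows([
  {"travel":[0.015,-0.025,0],"rot":[0.039,0.02,-0.042]},
  {"travel":[0.015,-0.025,-0.05],"rot":[0.039,0.02,-0.042]},
  {"travel":[0.015,-0.025,-0.18],"rot":[0.039,0.02,-0.042]},
  {"travel":[0.015,-0.025,-0.3],"rot":[0.039,0.02,-0.042]},
  {"travel":[0.015,-0.025,-0.42],"rot":[0.039,0.02,-0.042]},
  {"travel":[0.015,-0.025,-0.5],"rot":[0.039,0.02,-0.042]},
  {"travel":[0.015,-0.025,-0.512],"rot":[0.039,0.02,-0.042]},
  {"travel":[0.015,-0.025,-0.512],"rot":[0.039,0.02,-0.042]},
])

```text
time_s: 9.03
eef_pos: [0.557, 0.3217, 0.09]
tool_rot: [-0.002, 0.523, 0.852, -0.001]
ft_force: [-0.4, 0.3, 0.5]
width: 0.0857
```

Run:
```python
from h import *
from cell import sensors
c=grab("wrist","w7"); c=grab("wrist","w7"); s=sensors.state(); print(s["time_s"],s["eef_pos"],s["tool_rot"],s["ft_force"])
q=s["tool_rot"];T=Ro.from_quat(q[[1,2,3,0]]).as_matrix();print(T.round(4).tolist(),np.degrees(np.arctan2(T[1,1],T[0,1])))
cv2.imwrite("pics/w7b.png",np.clip(c["image"][:,:,::-1]*1.8,0,255).astype(np.uint8))
```

```text
9.1333 [0.55958955 0.32355882 0.09357184] [1.52666253e-05 5.22952121e-01 8.52360655e-01 1.54698302e-03] [ 0.69311992  0.41495016 -0.49548842]
[[-0.453, 0.8915, 0.0016], [0.8915, 0.453, 0.0026], [0.0016, 0.0027, -1.0]] 26.938828666892004
```

View pics/w7b.png

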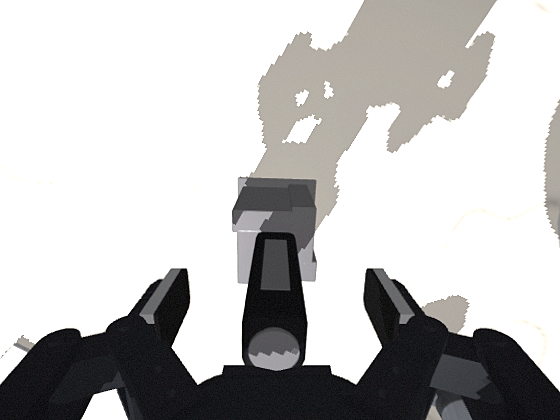

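play_rows([
  {"travel":[-0.004,-0.004,0],"rot":[0,0,0]},
  {"travel":[-0.004,-0.004,0],"rot":[0,0,0]},
  {"travel":[-0.004,-0.004,0],"rot":[0,0,0]},
  {"travel":[-0.004,-0.004,0],"rot":[0,0,0]},
  {"travel":[-0.004,-0.004,0],"rot":[0,0,0]},
  {"travel":[-0.004,-0.004,0],"rot":[0,0,0]},
  {"travel":[-0.004,-0.004,0],"rot":[0,0,0]},
], fingers=1, grip_force=60)

```text
time_s: 9.72
eef_pos: [0.5578, 0.3231, 0.0931]
tool_rot: [-0.0, 0.523, 0.853, 0.001]
ft_force: [-1.2, 0.0, 3.4]
width: 0.0234
```

play_rows([
  {"travel":[0,0,0.1],"rot":[0,0,0]},
  {"travel":[0,0,0.25],"rot":[0,0,0]},
  {"travel":[0,0,0.4],"rot":[0,0,0]},
  {"travel":[0,0,0.5],"rot":[0,0,0]},
  {"travel":[0,0,0.6],"rot":[0,0,0]},
  {"travel":[0,0,0.7],"rot":[0,0,0]},
])

```text
time_s: 10.22
eef_pos: [0.557, 0.3226, 0.2681]
tool_rot: [-0.001, 0.523, 0.853, 0.0]
ft_force: [-0.1, 0.7, -1.3]
width: 0.0232
```

Run:
```python
from h import *
from cell import sensors
c=grab("scene","s8");w=grab("wrist","w8");t=grab("top","t8"); s=sensors.state(); print(s["time_s"],s["eef_pos"],s["tool_rot"],s["ft_force"],s["width"],s["joint_pos"])
zoom(c,380,150,80,110,6,"pics/s8z.png"); zoom(t,60,150,110,90,6,"pics/t8z.png")
cv2.imwrite("pics/w8b.png",np.clip(w["image"][:,:,::-1]*1.8,0,255).astype(np.uint8))
```

```text
10.3667 [0.55875939 0.32349686 0.26968902] [6.60532541e-04 5.22621527e-01 8.52559464e-01 2.94339348e-03] [-0.06859025 -1.01489164 -2.35646794] 0.02326894834855511 [ 0.4563752   0.31307591  1.54826949  0.00212584  1.27456761 -0.01518447]
```

View pics/s8z.png

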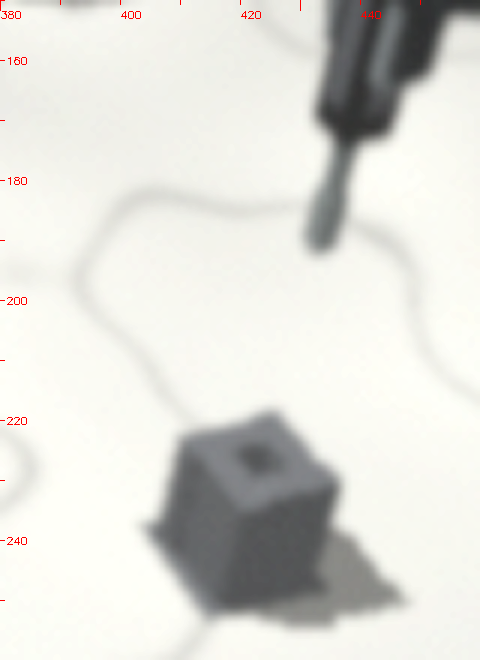

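View pics/w8b.png

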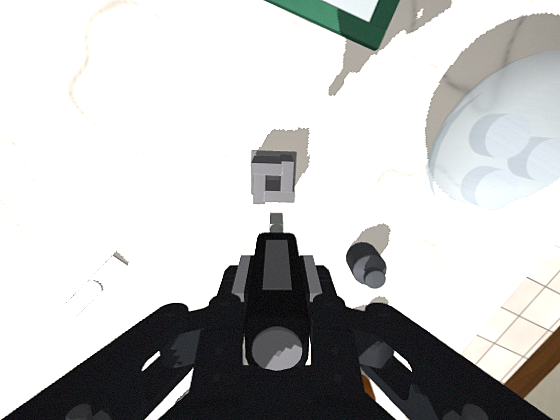

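```bash
cat > ins.py <<'E'
from head import *
RB=np.eye(3); YB=np.radians(-15.5); RB[:2,:2]=[[np.cos(YB),-np.sin(YB)],[np.sin(YB),np.cos(YB)]]
O3=np.r_[ORG,0]
def toolR(psi):
    y=np.cos(psi)*E1+np.sin(psi)*E2; zt=-AX; x=np.cross(y,zt)
    return RB@np.c_[x,y,zt]
def tip_at(s,x0=-.0018,y0=.0003): return O3+RB@(np.array([x0,y0,.042])+s*AX)
def delta(state,pos,R):
    q=state["tool_rot"];T=Ro.from_quat(q[[1,2,3,0]])
    rv=(Ro.from_matrix(R)*T.inv()).as_rotvec()
    return (pos-state["eef_pos"])/.25, rv/(np.pi/4)
E
python3 - <<'E'
from ins import *
from cell import sensors
s=sensors.state()
R=toolR(np.radians(59.5)); pos=tip_at(.1157+.015)+RB@AX*.090
print("tcp",pos,"tip",tip_at(.1307)); print(delta(s,pos,R))
E
```

```text
tcp [ 0.52605038 -0.00064416  0.23313181] tip [ 0.56941375 -0.01266989  0.15518952]
(array([-0.13083604, -1.29656407, -0.14622883]), array([-0.27832298, -0.60674542,  0.36751827]))
```

play_rows([
  {"travel":[0,-0.12,0.1],"rot":[-0.04,-0.08,0.05]},
  {"travel":[-0.02,-0.26,0.1],"rot":[-0.08,-0.16,0.1]},
  {"travel":[-0.03,-0.4,0.1],"rot":[-0.12,-0.25,0.15]},
  {"travel":[-0.05,-0.54,0.1],"rot":[-0.16,-0.34,0.2]},
  {"travel":[-0.07,-0.68,0.1],"rot":[-0.2,-0.43,0.26]},
  {"travel":[-0.09,-0.82,0.1],"rot":[-0.24,-0.52,0.31]},
  {"travel":[-0.1,-0.96,0.1],"rot":[-0.278,-0.607,0.3675]},
  {"travel":[-0.1,-1,0.1],"rot":[-0.278,-0.607,0.3675]},
])

```text
time_s: 11.03
eef_pos: [0.5245, 0.0688, 0.2839]
tool_rot: [0.251, 0.378, 0.891, 0.027]
ft_force: [-0.3, -0.1, -2.7]
width: 0.0236
```

Run:
```python
from ins import *
from cell import sensors,optics
optics.capture("top");w=grab("wrist","w9")
s=sensors.state();print(s["time_s"],s["joint_pos"],s["eef_pos"])
R=toolR(np.radians(59.5)); pos=tip_at(.1157+.015)+RB@AX*.090
print(delta(s,pos,R))
cv2.imwrite("pics/w9b.png",np.clip(w["image"][:,:,::-1]*1.8,0,255).astype(np.uint8))
```

```text
11.1333 [ 0.18397523 -0.17468219  2.11620586 -0.3298885   0.76094034 -0.39103891] [0.52892801 0.07057151 0.28790854]
(array([-0.01151052, -0.28486268, -0.21910694]), array([ 0.00470822, -0.01319681,  0.00679997]))
```

View pics/w9b.png

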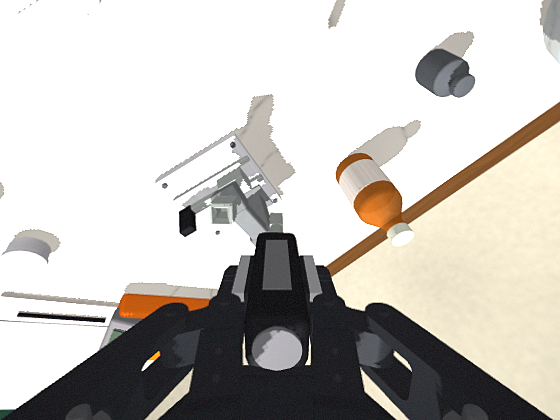

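play_rows([
  {"travel":[-0.004,-0.1,0],"rot":[0.005,-0.013,0.007]},
  {"travel":[-0.008,-0.2,-0.03],"rot":[0.005,-0.013,0.007]},
  {"travel":[-0.0115,-0.285,-0.1],"rot":[0.005,-0.013,0.007]},
  {"travel":[-0.0115,-0.285,-0.17],"rot":[0.005,-0.013,0.007]},
  {"travel":[-0.0115,-0.285,-0.219],"rot":[0.005,-0.013,0.007]},
  {"travel":[-0.0115,-0.285,-0.219],"rot":[0.005,-0.013,0.007]},
])

```text
time_s: 11.63
eef_pos: [0.527, 0.0017, 0.2326]
tool_rot: [0.255, 0.377, 0.89, 0.034]
ft_force: [-0.6, -0.3, -1.7]
width: 0.0232
```

Run:
```python
from ins import *
from cell import sensors,optics
optics.capture("top");optics.capture("top");w=grab("wrist","w10");c=grab("scene","s10");t=grab("top","t10")
s=sensors.state();print(s["time_s"],s["joint_pos"],s["eef_pos"],s["ft_force"],s["wrist_torque"])
R=toolR(np.radians(59.5)); pos=tip_at(.1157+.015)+RB@AX*.090
print(delta(s,pos,R))
cv2.imwrite("pics/w10b.png",np.clip(w["image"][:,:,::-1]*1.8,0,255).astype(np.uint8))
zoom(w,200,140,150,110,5,"pics/w10z.png");zoom(c,260,140,70,90,6,"pics/s10z.png")
```

```text
11.8833 [ 1.35462539e-04 -1.52235500e-01  2.20938860e+00 -2.39913322e-01
  5.80730560e-01 -6.04047630e-01] [0.53076033 0.00220684 0.23879838] [ 0.05133115  0.23065311 -1.60409875] [0.11621898 0.35577271 0.04429462]
(array([-0.0188398 , -0.01140402, -0.02266629]), array([-0.0017735 ,  0.01127322, -0.00554534]))
```

View pics/w10z.png

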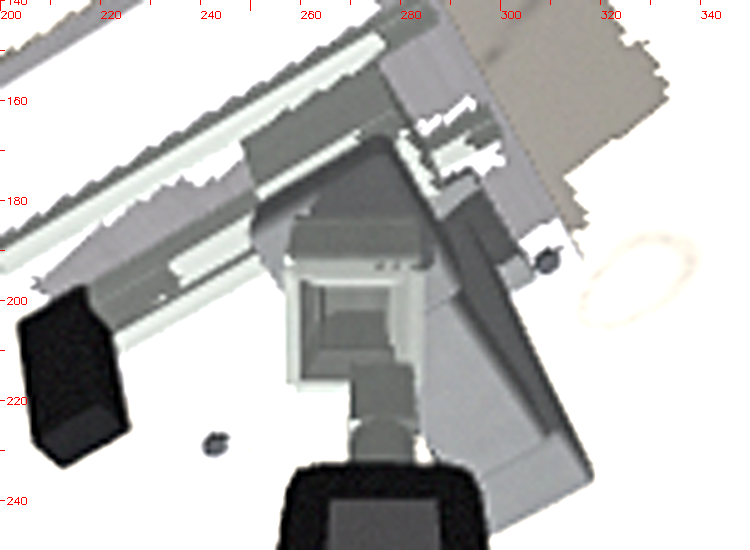

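View pics/s10z.png

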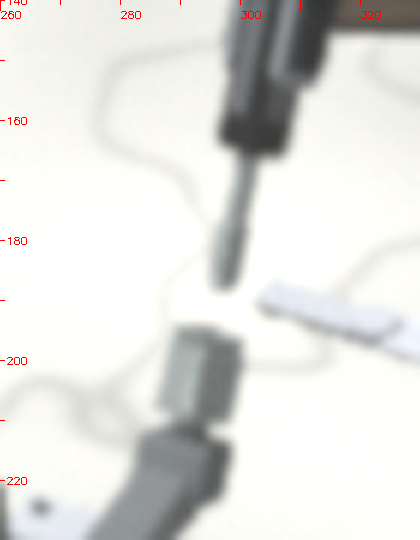

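Run:
```python
from ins import *
w=load("pics/w10.npz")
ph=np.radians(-30.5)
def W(p): return O3+RB@p
P=[W(corner(-.0018,.0003,ph,s_,k,w_)) for s_,w_ in((.115,.0111),(.1087,.012),(.115,.009)) for k in range(4)]
pr=proj(w,P);print(pr.round(1).tolist(),pr[:4].mean(0))
zoom(w,200,140,150,110,5,"pics/w10y.png",list(pr)+list(proj(w,[W(np.array([-.0018,.0003,.042])+s_*AX) for s_ in (.115,.108,.082)])))
# PnP w10 
from cell import sensors; s=sensors.state(); q=s["tool_rot"];T=Ro.from_quat(q[[1,2,3,0]]).as_matrix()
print("tool",T.round(3).tolist()); 
tip=s["eef_pos"]+.09*T[:,2]; print("tip proj",proj(w,tip)); print("tip in bed",RB.T@(tip-O3))
cam=-w["R"].T@w["t"];print("cam in tool",T.T@(cam-s["eef_pos"]))
```

```text
[[281.8, 219.3], [282.0, 194.8], [256.0, 194.8], [256.5, 219.3], [282.6, 217.9], [282.9, 191.9], [255.3, 191.9], [255.9, 217.9], [279.4, 217.1], [279.5, 197.2], [258.5, 197.2], [258.8, 217.1]] [269.05718551 207.07552476]
tool [[-0.583, 0.648, 0.49], [0.687, 0.715, -0.13], [-0.435, 0.261, -0.862]]
tip proj [[277.741206   218.48380243]]
tip in bed [-0.06273982  0.00479172  0.16122677]
cam in tool [ 0.0818086  -0.00025889 -0.14108846]
```

View pics/w10y.png

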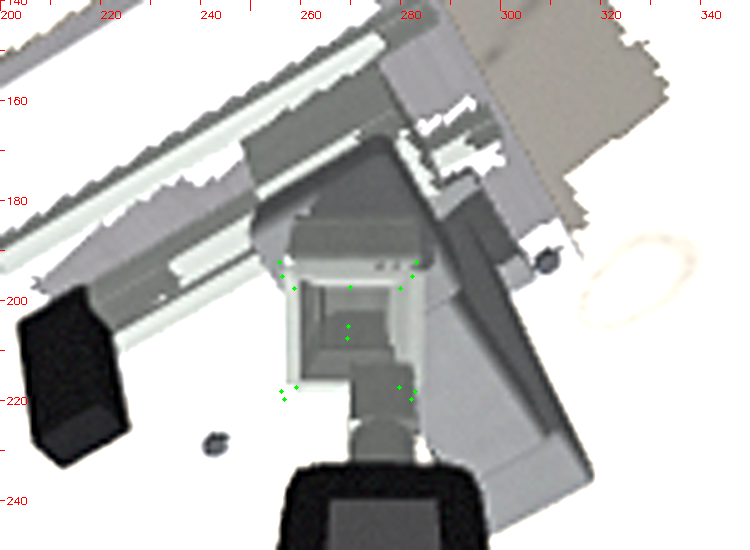

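play_rows([
  {"travel":[-0.011,0.001,-0.006],"rot":[-0.002,0.011,-0.005]},
  {"travel":[-0.0224,0.0016,-0.0132],"rot":[-0.002,0.011,-0.005]},
  {"travel":[-0.0224,0.0016,-0.0132],"rot":[-0.002,0.011,-0.005]},
])

```text
time_s: 12.13
eef_pos: [0.5234, 0.0022, 0.2342]
tool_rot: [0.256, 0.378, 0.889, 0.033]
ft_force: [0.2, -0.1, -1.0]
width: 0.0234
```

Run:
```python
from ins import *
from cell import sensors,optics
optics.capture("top");w=grab("wrist","w11")
s=sensors.state();print(s["time_s"],s["eef_pos"],s["ft_force"])
R=toolR(np.radians(59.5)); pos=tip_at(.1157+.015)+RB@AX*.090
print(delta(s,pos,R))
zoom(w,230,170,90,70,8,"pics/w11z.png")
```

```text
12.2333 [0.52378979 0.00211355 0.23433999] [-0.62075216  0.07061911 -1.61893477]
(array([ 0.00904235, -0.01103085, -0.00483273]), array([ 0.00038732, -0.0021505 ,  0.00048842]))
```

View pics/w11z.png

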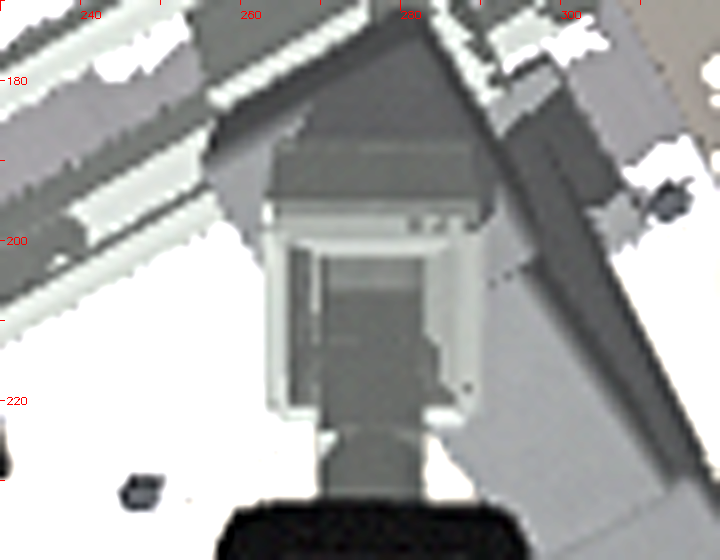

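play_rows([
  {"travel":[0.0193,-0.0053,-0.0346],"rot":[0,0,0]},
  {"travel":[0.0385,-0.0107,-0.0693],"rot":[0,0,0]},
  {"travel":[0.0482,-0.0134,-0.0866],"rot":[0,0,0]},
  {"travel":[0.0578,-0.016,-0.1039],"rot":[0,0,0]},
  {"travel":[0.0578,-0.016,-0.1039],"rot":[0,0,0]},
])

```text
time_s: 12.65
eef_pos: [0.5384, -0.0024, 0.2067]
tool_rot: [0.255, 0.378, 0.889, 0.033]
ft_force: [-0.0, -0.1, -1.6]
width: 0.0233
```

```bash
cat > st.py <<'E'
from ins import *
from cell import sensors
def rep():
    s=sensors.state(); q=s["tool_rot"];T=Ro.from_quat(q[[1,2,3,0]]).as_matrix()
    tip=RB.T@(s["eef_pos"]+.09*T[:,2]-O3)
    rel=tip-np.array([-.0018,.0003,.042]); L=T@np.eye(3)
    yb=RB.T@T[:,1]; print("t",s["time_s"],"tip s %.4f e1 %.4f e2 %.4f"%(rel@AX,rel@E1,rel@E2),"axis err deg",np.degrees(np.arccos(np.clip(-(RB.T@T[:,2])@AX,-1,1))).round(2),"psi",np.degrees(np.arctan2(yb@E2,yb@E1)).round(1))
    print("F tool",(T.T@s["ft_force"]).round(2),"M tool",(T.T@s["wrist_torque"]).round(3),"w",s["width"],"j",s["joint_pos"].round(3), "pos",s["eef_pos"].round(4))
    return s
E
python3 - <<'E'
from st import *
rep()
w=grab("wrist","w12"); zoom(w,230,170,90,70,8,"pics/w12z.png")
rep()
E
```

```text
t 12.65 tip s 0.1017 e1 -0.0028 e2 0.0014 axis err deg 0.22 psi 59.5
F tool [ 0.65 -0.51  1.42] M tool [ 0.181  0.14  -0.042] w 0.023305084065672936 j [-0.008 -0.081  2.216 -0.267  0.517 -0.576] pos [ 0.5384 -0.0024  0.2067]
t 12.7 tip s 0.1021 e1 -0.0026 e2 0.0016 axis err deg 0.21 psi 59.5
F tool [-0.63 -0.66  0.79] M tool [ 0.174  0.321 -0.017] w 0.02322721624172856 j [-0.008 -0.082  2.216 -0.267  0.518 -0.576] pos [ 0.5383 -0.0023  0.2072]
```

View pics/w12z.png

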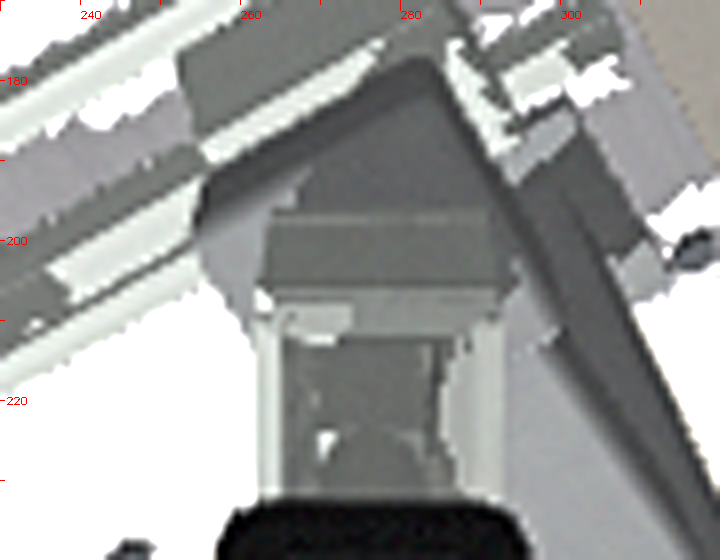

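play_rows([
  {"travel":[0.0095,-0.0013,-0.013],"rot":[0,0,0]},
  {"travel":[0.0165,-0.0025,-0.026],"rot":[0,0,0]},
  {"travel":[0.0235,-0.0045,-0.039],"rot":[0,0,0]},
  {"travel":[0.0307,-0.006,-0.0513],"rot":[0,0,0]},
  {"travel":[0.0307,-0.006,-0.0513],"rot":[0,0,0]},
])

```text
time_s: 13.12
eef_pos: [0.546, -0.0036, 0.1947]
tool_rot: [0.255, 0.378, 0.889, 0.033]
ft_force: [0.2, -0.4, -2.1]
width: 0.0233
```

Run:
```python
from st import *
rep()
```

```text
t 13.1167 tip s 0.0874 e1 -0.0022 e2 0.0023 axis err deg 0.17 psi 59.5
F tool [ 0.54 -0.66  1.99] M tool [0.259 0.273 0.004] w 0.02332449697324846 j [-0.011 -0.045  2.212 -0.28   0.485 -0.563] pos [ 0.546  -0.0036  0.1947]
```

play_rows([
  {"travel":[0.0029,-0.0008,-0.0052],"rot":[0,0,0]},
  {"travel":[0.0058,-0.0016,-0.0104],"rot":[0,0,0]},
  {"travel":[0.0077,-0.0021,-0.0139],"rot":[0,0,0]},
  {"travel":[0.0077,-0.0021,-0.0139],"rot":[0,0,0]},
])

```text
time_s: 13.45
eef_pos: [0.548, -0.0041, 0.1918]
tool_rot: [0.256, 0.378, 0.889, 0.033]
ft_force: [0.5, -0.7, -0.9]
width: 0.023
```

Run:
```python
from st import *
rep()
```

```text
t 13.45 tip s 0.0839 e1 -0.0018 e2 0.0024 axis err deg 0.13 psi 59.5
F tool [-0.41 -0.38  1.14] M tool [ 0.152  0.345 -0.015] w 0.02303031149646823 j [-0.013 -0.036  2.211 -0.283  0.476 -0.56 ] pos [ 0.548  -0.0041  0.1918]
```

play_rows([
  {"travel":[0.0005,-0.0001,-0.0009],"rot":[0.064,-0.018,-0.115]},
  {"travel":[0.001,-0.0003,-0.0017],"rot":[0.128,-0.036,-0.231]},
  {"travel":[0.0015,-0.0004,-0.0026],"rot":[0.193,-0.053,-0.346]},
  {"travel":[0.002,-0.0005,-0.0035],"rot":[0.257,-0.071,-0.462]},
  {"travel":[0.0024,-0.0007,-0.0043],"rot":[0.321,-0.089,-0.577]},
  {"travel":[0.0029,-0.0008,-0.0052],"rot":[0.385,-0.107,-0.693]},
  {"travel":[0.0034,-0.0009,-0.006],"rot":[0.45,-0.125,-0.808]},
  {"travel":[0.0039,-0.0011,-0.0069],"rot":[0.514,-0.1425,-0.924]},
])

```text
time_s: 14.12
eef_pos: [0.5495, -0.0049, 0.1909]
tool_rot: [0.22, 0.708, 0.657, 0.136]
ft_force: [1.1, -2.2, -0.1]
width: 0.0235
```

Run:
```python
from st import *
rep()
w=grab("wrist","w13"); cv2.imwrite("pics/w13b.png",np.clip(w["image"][:,:,::-1]*1.8,0,255).astype(np.uint8))
rep()
```

```text
t 14.1167 tip s 0.0822 e1 -0.0005 e2 0.0022 axis err deg 0.02 psi 11.2
F tool [-2.05  0.99  0.96] M tool [ 0.095 -0.487 -0.028] w 0.023513102529538574 j [-0.015 -0.032  2.21  -0.282  0.471  0.279] pos [ 0.5495 -0.0049  0.1909]
t 14.1667 tip s 0.0822 e1 -0.0006 e2 0.0022 axis err deg 0.02 psi 11.0
F tool [-2.29  0.55  2.07] M tool [ 0.115 -0.551 -0.036] w 0.023156006485712005 j [-0.015 -0.032  2.21  -0.282  0.471  0.282] pos [ 0.5496 -0.0049  0.1909]
```

View pics/w13b.png

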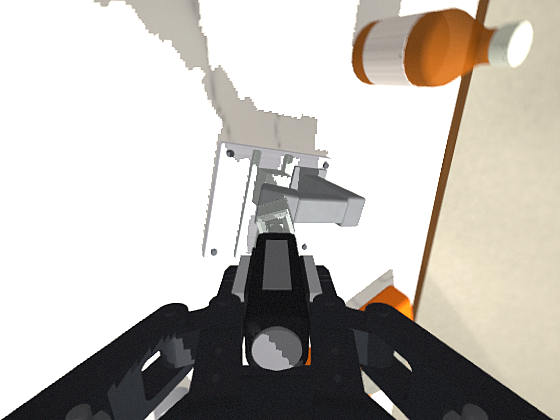

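Run:
```python
from h import *
w=load("pics/w13.npz"); zoom(w,230,160,110,80,7,"pics/w13z.png")
```

```text
(no output)
```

View pics/w13z.png

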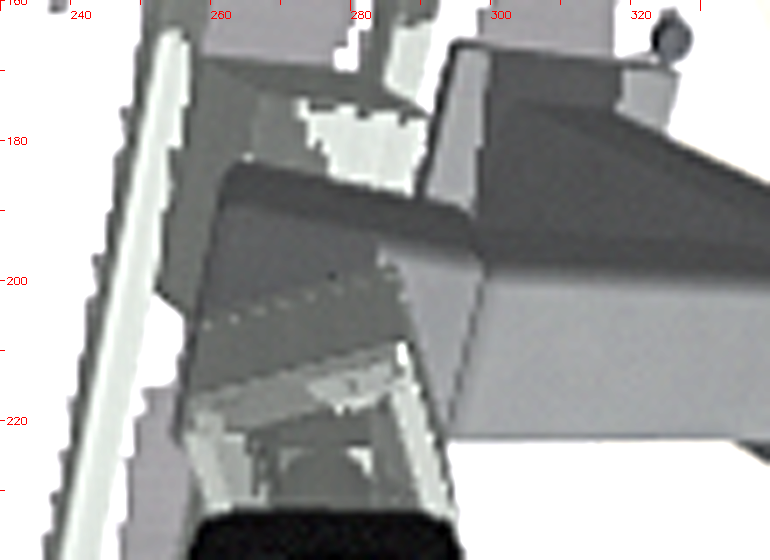

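play_rows([
  {"travel":[0.0005,-0.0001,-0.0009],"rot":[0.064,-0.018,-0.115]},
  {"travel":[0.001,-0.0003,-0.0017],"rot":[0.128,-0.036,-0.231]},
  {"travel":[0.0015,-0.0004,-0.0026],"rot":[0.193,-0.053,-0.346]},
  {"travel":[0.002,-0.0005,-0.0035],"rot":[0.257,-0.071,-0.462]},
  {"travel":[0.0024,-0.0007,-0.0043],"rot":[0.321,-0.089,-0.577]},
  {"travel":[0.0029,-0.0008,-0.0052],"rot":[0.385,-0.107,-0.693]},
  {"travel":[0.0034,-0.0009,-0.006],"rot":[0.45,-0.125,-0.808]},
  {"travel":[0.0039,-0.0011,-0.0069],"rot":[0.514,-0.1425,-0.924]},
])

```text
time_s: 14.83
eef_pos: [0.5511, -0.0057, 0.1896]
tool_rot: [0.147, 0.913, 0.314, 0.214]
ft_force: [2.3, -4.9, -1.4]
width: 0.0235
```

play_rows([
  {"travel":[0.0005,-0.0001,-0.0009],"rot":[0.064,-0.018,-0.115]},
  {"travel":[0.001,-0.0003,-0.0017],"rot":[0.128,-0.036,-0.231]},
  {"travel":[0.0015,-0.0004,-0.0026],"rot":[0.193,-0.053,-0.346]},
  {"travel":[0.002,-0.0005,-0.0035],"rot":[0.257,-0.071,-0.462]},
  {"travel":[0.0024,-0.0007,-0.0043],"rot":[0.321,-0.089,-0.577]},
  {"travel":[0.0029,-0.0008,-0.0052],"rot":[0.385,-0.107,-0.693]},
  {"travel":[0.0034,-0.0009,-0.006],"rot":[0.45,-0.125,-0.808]},
  {"travel":[0.0039,-0.0011,-0.0069],"rot":[0.525,-0.1455,-0.943]},
])

```text
time_s: 15.5
eef_pos: [0.5518, -0.0069, 0.1879]
tool_rot: [0.045, 0.961, -0.093, 0.256]
ft_force: [1.3, -9.3, -1.4]
width: 0.0235
```

Run:
```python
from st import *
rep()
w=grab("wrist","w14"); cv2.imwrite("pics/w14b.png",np.clip(w["image"][:,:,::-1]*1.8,0,255).astype(np.uint8)); zoom(w,220,150,120,90,6,"pics/w14z.png")
rep()
```

```text
t 15.5 tip s 0.0783 e1 0.0006 e2 0.0008 axis err deg 0.18 psi -85.6
F tool [1.9  8.77 3.09] M tool [-2.019  0.348 -0.18 ] w 0.02350838475477689 j [-0.019 -0.023  2.21  -0.288  0.459  1.972] pos [ 0.5518 -0.0069  0.1879]
t 15.55 tip s 0.0783 e1 0.0006 e2 0.0008 axis err deg 0.18 psi -85.9
F tool [2.2  7.57 3.94] M tool [-1.9    0.399 -0.033] w 0.02360409724841692 j [-0.019 -0.023  2.21  -0.288  0.459  1.977] pos [ 0.5518 -0.0069  0.1879]
```

View pics/w14z.png

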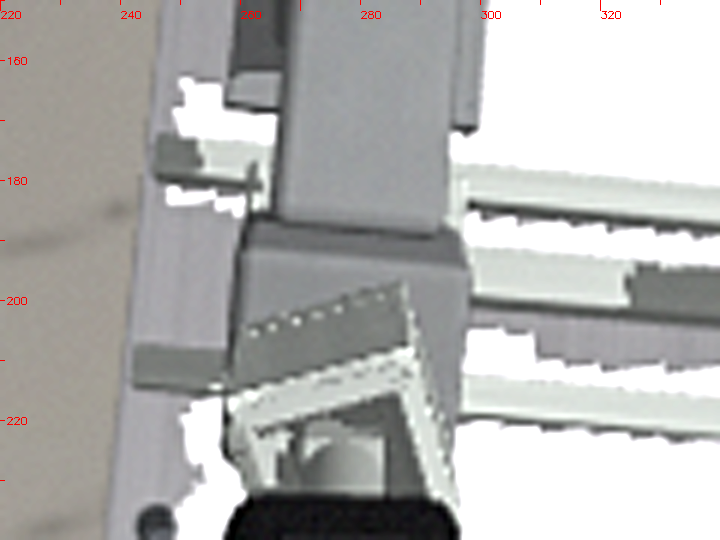

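play_rows([
  {"travel":[0,-0.003,0],"rot":[-0.043,0.012,0.077]},
  {"travel":[0,-0.006,0],"rot":[-0.086,0.024,0.154]},
  {"travel":[0,-0.006,0],"rot":[-0.086,0.024,0.154]},
])

```text
time_s: 15.8
eef_pos: [0.5518, -0.007, 0.1878]
tool_rot: [0.062, 0.965, -0.024, 0.252]
ft_force: [0.6, -3.6, 0.2]
width: 0.0234
```

Run:
```python
from st import *
rep()
```

```text
t 15.8 tip s 0.0781 e1 0.0005 e2 0.0009 axis err deg 0.18 psi -77.4
F tool [0.67 3.5  0.59] M tool [-0.729 -0.051 -0.041] w 0.023352755774917154 j [-0.021 -0.024  2.21  -0.28   0.457  1.819] pos [ 0.5518 -0.007   0.1878]
```

Relieved; open and back off along the screw axis.

play_rows([
  {"travel":[0,0,0],"rot":[0,0,0]},
  {"travel":[0,0,0],"rot":[0,0,0]},
  {"travel":[0,0,0],"rot":[0,0,0]},
  {"travel":[0,0,0],"rot":[0,0,0]},
  {"travel":[-0.04,0.011,0.07],"rot":[0,0,0]},
  {"travel":[-0.1,0.027,0.17],"rot":[0,0,0]},
  {"travel":[-0.16,0.044,0.288],"rot":[0,0,0]},
  {"travel":[-0.2,0.055,0.36],"rot":[0,0,0]},
], fingers=-1)

```text
time_s: 16.47
eef_pos: [0.5008, 0.0078, 0.2792]
tool_rot: [0.061, 0.965, -0.025, 0.253]
ft_force: [0.4, -0.4, -0.2]
width: 0.0857
```

Run:
```python
from st import *
from cell import optics
s=rep()
w=grab("wrist","w15"); c=grab("scene","s15"); cv2.imwrite("pics/w15b.png",np.clip(w["image"][:,:,::-1]*1.8,0,255).astype(np.uint8)); zoom(c,230,130,100,110,6,"pics/s15z.png")
```

```text
t 16.4667 tip s 0.1839 e1 0.0002 e2 0.0017 axis err deg 0.24 psi -77.5
F tool [0.3  0.34 0.4 ] M tool [ 0.035 -0.203 -0.024] w 0.08567626652383235 j [ 0.017 -0.273  2.214 -0.218  0.703  1.771] pos [0.5008 0.0078 0.2792]
```

View pics/w15b.png

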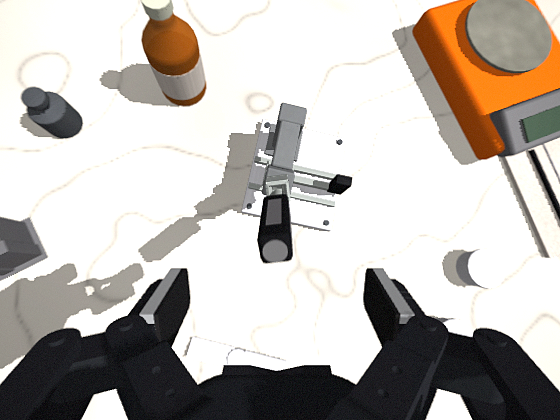

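View pics/s15z.png

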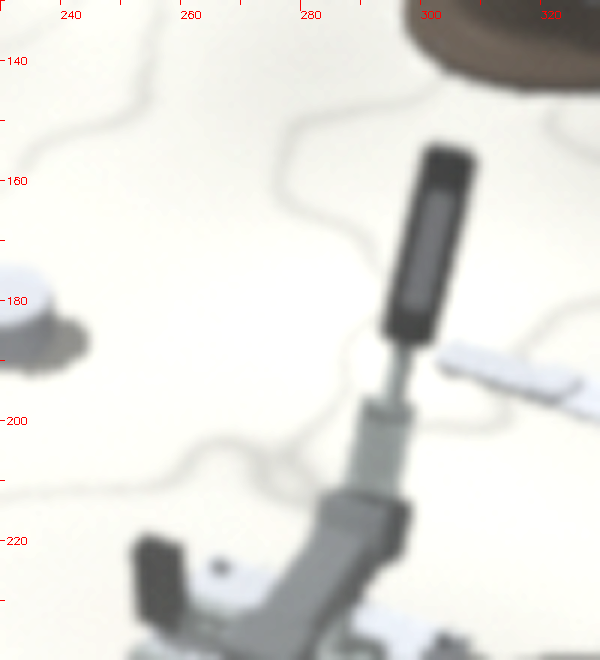

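```bash
cat > lug.py <<'E'
from st import *
def lugR(tilt):
    a=np.radians(tilt); zt=np.array([0,np.sin(a),-np.cos(a)]); y=np.array([1.,0,0]); x=np.cross(y,zt)
    return RB@np.c_[x,y,zt]
G=np.array([.6117,-.1130,.052])
E
python3 - <<'E'
from lug import *
s=sensors.state(); R=lugR(15); p=G+.019*R[:,2]+np.array([0,0,.12])
print("target",p,delta(s,p,R))
E
```

```text
target [ 0.61301416 -0.10826129  0.15364741] (array([ 0.44184238, -0.46515591, -0.51170212]), array([-0.08737175,  0.37705211,  1.72788932]))
```

play_rows([
  {"travel":[-0.02,-0.02,0.08],"rot":[-0.006,0.024,0.11]},
  {"travel":[-0.02,-0.1,0.12],"rot":[-0.011,0.048,0.22]},
  {"travel":[-0.02,-0.2,0.12],"rot":[-0.017,0.072,0.33]},
  {"travel":[0.0,-0.3,0.12],"rot":[-0.022,0.096,0.44]},
  {"travel":[0.05,-0.4,0.12],"rot":[-0.028,0.12,0.55]},
  {"travel":[0.1,-0.45,0.1],"rot":[-0.033,0.144,0.66]},
  {"travel":[0.15,-0.465,0.08],"rot":[-0.039,0.168,0.77]},
  {"travel":[0.2,-0.465,0.05],"rot":[-0.044,0.19,0.87]},
], fingers=-0.2)

```text
time_s: 17.23
eef_pos: [0.552, -0.1122, 0.2884]
tool_rot: [-0.007, 0.933, 0.308, 0.187]
ft_force: [0.0, 0.5, -0.0]
width: 0.0514
```

Run:
```python
from lug import *
s=rep(); R=lugR(15); p=G+.019*R[:,2]+np.array([0,0,.12])
print("target",p,delta(s,p,R))
```

```text
t 17.2333 tip s 0.1553 e1 0.0563 e2 -0.0811 axis err deg 17.46 psi -41.0
F tool [ 0.31 -0.42  0.07] M tool [-0.016 -0.15  -0.009] w 0.051429805171120266 j [-0.426 -0.034  1.95   0.318  0.978  0.36 ] pos [ 0.552  -0.1122  0.2884]
target [ 0.61301416 -0.10826129  0.15364741] (array([ 0.24424232,  0.0159101 , -0.5389278 ]), array([-0.03177636,  0.18273363,  0.8582297 ]))
```

play_rows([
  {"travel":[0.05,0.0,0],"rot":[-0.004,0.023,0.11]},
  {"travel":[0.1,0.0,-0.05],"rot":[-0.008,0.046,0.215]},
  {"travel":[0.15,0.005,-0.12],"rot":[-0.012,0.069,0.32]},
  {"travel":[0.2,0.01,-0.2],"rot":[-0.016,0.092,0.43]},
  {"travel":[0.244,0.016,-0.28],"rot":[-0.02,0.115,0.54]},
  {"travel":[0.244,0.016,-0.36],"rot":[-0.024,0.138,0.645]},
  {"travel":[0.244,0.016,-0.45],"rot":[-0.028,0.16,0.75]},
  {"travel":[0.244,0.016,-0.539],"rot":[-0.032,0.183,0.858]},
])

```text
time_s: 17.9
eef_pos: [0.6115, -0.105, 0.1514]
tool_rot: [-0.081, 0.789, 0.601, 0.103]
ft_force: [0.6, 0.2, 0.5]
width: 0.0511
```

Run:
```python
from lug import *
w=grab("wrist","w16");w=grab("wrist","w16"); s=rep(); R=lugR(15); p=G+.019*R[:,2]
print("target",p,delta(s,p,R))
cv2.imwrite("pics/w16b.png",np.clip(w["image"][:,:,::-1]*1.8,0,255).astype(np.uint8))
```

```text
t 18.0 tip s 0.0184 e1 0.0061 e2 -0.0540 axis err deg 33.84 psi -0.1
F tool [-0.13 -0.75 -0.07] M tool [-0.001 -0.109  0.035] w 0.051058895353971005 j [-0.373  0.396  1.72   0.295  1.082 -0.246] pos [ 0.6089 -0.1039  0.1478]
target [ 0.61301416 -0.10826129  0.03364741] (array([ 0.01627249, -0.01763176, -0.45679998]), array([-0.00494533, -0.01477699,  0.00226186]))
```

View pics/w16b.png

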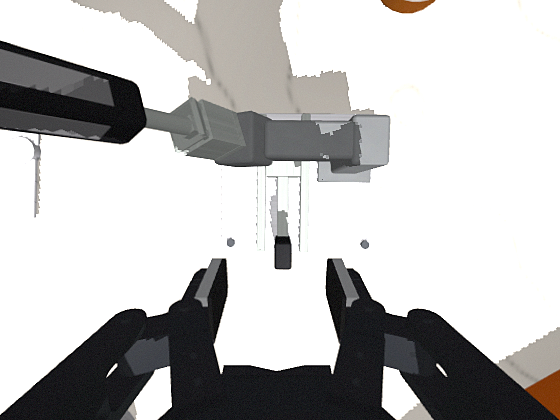

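play_rows([
  {"travel":[0.0163,-0.0176,-0.06],"rot":[-0.005,-0.015,0.002]},
  {"travel":[0.0163,-0.0176,-0.13],"rot":[-0.005,-0.015,0.002]},
  {"travel":[0.0163,-0.0176,-0.2],"rot":[-0.005,-0.015,0.002]},
  {"travel":[0.0163,-0.0176,-0.28],"rot":[-0.005,-0.015,0.002]},
  {"travel":[0.0163,-0.0176,-0.36],"rot":[-0.005,-0.015,0.002]},
  {"travel":[0.0163,-0.0176,-0.42],"rot":[-0.005,-0.015,0.002]},
  {"travel":[0.0163,-0.0176,-0.45],"rot":[-0.005,-0.015,0.002]},
  {"travel":[0.0163,-0.0176,-0.45],"rot":[-0.005,-0.015,0.002]},
])

```text
time_s: 18.67
eef_pos: [0.6145, -0.1088, 0.0402]
tool_rot: [-0.076, 0.789, 0.6, 0.106]
ft_force: [0.4, 0.1, 0.2]
width: 0.0508
```

Run:
```python
from lug import *
w=grab("wrist","w17");w=grab("wrist","w17"); s=rep(); R=lugR(15); p=G+.019*R[:,2]
print("target",p,delta(s,p,R))
cv2.imwrite("pics/w17b.png",np.clip(w["image"][:,:,::-1]*1.8,0,255).astype(np.uint8))
```

```text
t 18.7667 tip s -0.0783 e1 -0.0372 e2 -0.0574 axis err deg 32.6 psi -0.1
F tool [ 0.2   0.34 -0.33] M tool [-0.019 -0.176 -0.003] w 0.05129650848131959 j [-0.378  0.545  1.754  0.34   0.888 -0.329] pos [ 0.6164 -0.1094  0.0426]
target [ 0.61301416 -0.10826129  0.03364741] (array([-0.0137049 ,  0.00473543, -0.03562195]), array([0.00437019, 0.01478571, 0.001362  ]))
```

View pics/w17b.png

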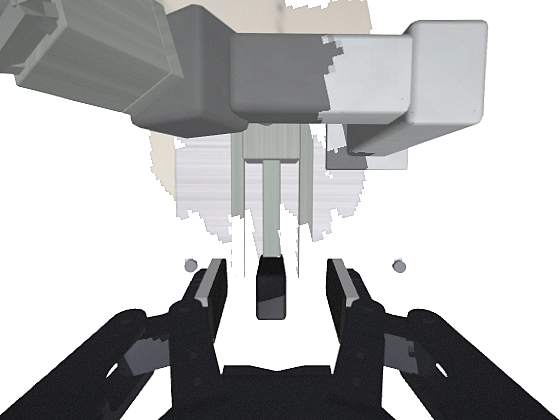

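play_rows([
  {"travel":[-0.0137,0.0047,-0.02],"rot":[0.004,0.015,0.001]},
  {"travel":[-0.0137,0.0047,-0.0356],"rot":[0.004,0.015,0.001]},
  {"travel":[-0.0137,0.0047,-0.0356],"rot":[0.004,0.015,0.001]},
])

```text
time_s: 19.02
eef_pos: [0.6125, -0.1081, 0.0331]
tool_rot: [-0.079, 0.789, 0.6, 0.103]
ft_force: [0.1, 0.4, -0.3]
width: 0.0513
```

play_rows([
  {"travel":[0,0,0],"rot":[0,0,0]},
  {"travel":[0,0,0],"rot":[0,0,0]},
  {"travel":[0,0,0],"rot":[0,0,0]},
  {"travel":[0,0,0],"rot":[0,0,0]},
  {"travel":[0,0,0],"rot":[0,0,0]},
  {"travel":[0,0,0],"rot":[0,0,0]},
], fingers=1, grip_force=25)

```text
time_s: 19.52
eef_pos: [0.6128, -0.1082, 0.0334]
tool_rot: [-0.079, 0.789, 0.6, 0.104]
ft_force: [-0.4, -0.7, 1.5]
width: 0.0135
```

Run:
```python
from lug import *
s=rep(); print("F bed",(RB.T@s["ft_force"]).round(2),"bedpos",tobed(s["eef_pos"]).round(4))
```

```text
t 19.5167 tip s -0.0837 e1 -0.0460 e2 -0.0572 axis err deg 33.24 psi 0.0
F tool [-0.42 -0.22 -1.66] M tool [ 0.051 -0.08  -0.026] w 0.013495416668675524 j [-0.377  0.559  1.755  0.338  0.886 -0.33 ] pos [ 0.6128 -0.1082  0.0334]
F bed [-0.22 -0.84  1.49] bedpos [[ 0.0001 -0.0802  0.0334]]
```

play_rows([
  {"travel":[-0.0006,-0.0023,0.0012],"rot":[0,0,0]},
  {"travel":[-0.0013,-0.0046,0.0012],"rot":[0,0,0]},
  {"travel":[-0.0019,-0.0069,0.0012],"rot":[0,0,0]},
  {"travel":[-0.0026,-0.0093,0.0012],"rot":[0,0,0]},
])

```text
time_s: 19.85
eef_pos: [0.6119, -0.1098, 0.0333]
tool_rot: [-0.08, 0.789, 0.6, 0.104]
ft_force: [1.4, 2.3, -0.0]
width: 0.0136
```

```bash
cat >> lug.py <<'E'
def lr():
    s=sensors.state(); print("t",s["time_s"],"F bed",(RB.T@s["ft_force"]).round(2),"M",(RB.T@s["wrist_torque"]).round(3),"bedpos",tobed(s["eef_pos"]).round(4)); return s
E
python3 -c "
from lug import *
lr()"
```

```text
t 19.85 F bed [ 0.7   2.53 -0.04] M [ 0.393 -0.1   -0.024] bedpos [[-0.0004 -0.0819  0.0333]]
```

play_rows([
  {"travel":[-0.0006,-0.0023,0],"rot":[0,0,0]},
  {"travel":[-0.0013,-0.0046,0],"rot":[0,0,0]},
  {"travel":[-0.0019,-0.0069,0],"rot":[0,0,0]},
  {"travel":[-0.0026,-0.0093,0],"rot":[0,0,0]},
])

```text
time_s: 20.18
eef_pos: [0.6111, -0.1125, 0.0334]
tool_rot: [-0.08, 0.789, 0.6, 0.103]
ft_force: [0.3, 3.6, 0.0]
width: 0.0137
```

```bash
python3 -c "
from lug import *
lr()"
```

```text
t 20.1833 F bed [-0.69  3.56  0.02] M [ 0.489 -0.06   0.032] bedpos [[-0.0004 -0.0848  0.0334]]
```

play_rows([
  {"travel":[0.0006,0.0023,0],"rot":[0,0,0]},
  {"travel":[0.0013,0.0046,0],"rot":[0,0,0]},
  {"travel":[0.0019,0.0069,0],"rot":[0,0,0]},
  {"travel":[0.0026,0.0093,0],"rot":[0,0,0]},
])

```text
time_s: 20.52
eef_pos: [0.6115, -0.1125, 0.0336]
tool_rot: [-0.078, 0.789, 0.601, 0.102]
ft_force: [-3.6, -6.2, 3.4]
width: 0.0137
```

```bash
python3 -c "
from lug import *
lr()"
```

```text
t 20.5167 F bed [-1.77 -6.94  3.4 ] M [-0.689  0.325  0.256] bedpos [[-0.     -0.0846  0.0336]]
```

play_rows([
  {"travel":[0.0006,0.0023,0],"rot":[0,0,0]},
  {"travel":[0.0013,0.0046,0],"rot":[0,0,0]},
  {"travel":[0.0019,0.0069,0],"rot":[0,0,0]},
  {"travel":[0.0026,0.0093,0],"rot":[0,0,0]},
])

```text
time_s: 20.85
eef_pos: [0.6126, -0.1106, 0.0337]
tool_rot: [-0.077, 0.789, 0.601, 0.103]
ft_force: [-2.4, -4.5, 2.9]
width: 0.0137
```

```bash
python3 -c "
from lug import *
lr()"
```

```text
t 20.85 F bed [-1.08 -4.94  2.93] M [-0.708  0.224  0.187] bedpos [[ 0.0005 -0.0826  0.0337]]
```

play_rows([
  {"travel":[0.0005,0.0018,0.0024],"rot":[0,0,0]},
  {"travel":[0.001,0.0035,0.0024],"rot":[0,0,0]},
  {"travel":[0.0015,0.0053,0.0024],"rot":[0,0,0]},
  {"travel":[0.002,0.007,0.0024],"rot":[0,0,0]},
])

```text
time_s: 21.18
eef_pos: [0.6132, -0.1071, 0.0338]
tool_rot: [-0.079, 0.789, 0.6, 0.103]
ft_force: [-0.9, -4.2, -0.2]
width: 0.0139
```

```bash
python3 -c "
from lug import *
lr()"
```

```text
t 21.1833 F bed [ 0.28 -4.3  -0.22] M [-0.735 -0.119 -0.091] bedpos [[ 0.0001 -0.079   0.0338]]
```

play_rows([
  {"travel":[0.0005,0.0018,0],"rot":[0,0,0]},
  {"travel":[0.001,0.0035,0],"rot":[0,0,0]},
  {"travel":[0.0015,0.0053,0],"rot":[0,0,0]},
])

```text
time_s: 21.43
eef_pos: [0.6134, -0.1048, 0.0338]
tool_rot: [-0.079, 0.789, 0.6, 0.103]
ft_force: [0.4, -2.4, -2.4]
width: 0.0137
```

```bash
python3 -c "
from lug import *
lr()"
```

```text
t 21.4333 F bed [ 1.06 -2.16 -2.38] M [-0.766 -0.106 -0.022] bedpos [[-0.0002 -0.0768  0.0338]]
```

play_rows([
  {"travel":[0.0005,0.0018,0],"rot":[0,0,0]},
  {"travel":[0.001,0.0035,0],"rot":[0,0,0]},
])

```text
time_s: 21.6
eef_pos: [0.6135, -0.1039, 0.0338]
tool_rot: [-0.079, 0.789, 0.6, 0.103]
ft_force: [-0.3, -2.3, -2.5]
width: 0.0136
```

```bash
python3 -c "
from lug import *
lr()"
```

```text
t 21.6 F bed [ 0.35 -2.25 -2.48] M [-0.716 -0.062 -0.009] bedpos [[-0.0004 -0.0758  0.0338]]
```

play_rows([
  {"travel":[-0.0006,-0.0023,0],"rot":[0,0,0]},
  {"travel":[-0.0013,-0.0046,0],"rot":[0,0,0]},
  {"travel":[-0.0019,-0.0069,0],"rot":[0,0,0]},
  {"travel":[-0.0026,-0.0093,0],"rot":[0,0,0]},
])

```text
time_s: 21.93
eef_pos: [0.6128, -0.1055, 0.0338]
tool_rot: [-0.08, 0.789, 0.6, 0.104]
ft_force: [1.5, 1.5, -4.4]
width: 0.0137
```

```bash
python3 -c "
from lug import *
lr()"
```

```text
t 21.9333 F bed [ 1.06  1.81 -4.39] M [-0.151 -0.107 -0.109] bedpos [[-0.0006 -0.0776  0.0338]]
```

play_rows([
  {"travel":[-0.0006,-0.0023,0],"rot":[0,0,0]},
  {"travel":[-0.0013,-0.0046,0],"rot":[0,0,0]},
])

```text
time_s: 22.1
eef_pos: [0.6124, -0.1073, 0.0338]
tool_rot: [-0.08, 0.789, 0.6, 0.103]
ft_force: [0.9, 1.2, -2.9]
width: 0.0139
```

```bash
python3 -c "
from lug import *
lr()"
```

```text
t 22.1 F bed [ 0.51  1.41 -2.92] M [-0.228 -0.046 -0.076] bedpos [[-0.0006 -0.0794  0.0338]]
```

play_rows([
  {"travel":[-0.0004,-0.0015,-0.001],"rot":[0,0,0]},
  {"travel":[-0.0004,-0.0015,-0.001],"rot":[0,0,0]},
  {"travel":[-0.0004,-0.0015,-0.001],"rot":[0,0,0]},
])

```text
time_s: 22.35
eef_pos: [0.6123, -0.1079, 0.0337]
tool_rot: [-0.08, 0.789, 0.6, 0.103]
ft_force: [0.4, 2.5, -2.1]
width: 0.0134
```

```bash
python3 -c "
from lug import *
lr()"
```

```text
t 22.35 F bed [-0.28  2.52 -2.11] M [-0.117  0.057  0.028] bedpos [[-0.0005 -0.08    0.0337]]
```

play_rows([
  {"travel":[0,0,-0.0015],"rot":[0,0,0]},
  {"travel":[0,0,-0.0015],"rot":[0,0,0]},
])

```text
time_s: 22.52
eef_pos: [0.6124, -0.108, 0.0336]
tool_rot: [-0.079, 0.789, 0.6, 0.103]
ft_force: [-0.7, 1.6, -0.6]
width: 0.0135
```

play_rows([
  {"travel":[0,0,0],"rot":[0,0,0]},
  {"travel":[0,0,0],"rot":[0,0,0]},
  {"travel":[0,0,0],"rot":[0,0,0]},
  {"travel":[0,0,0],"rot":[0,0,0]},
  {"travel":[-0.01,-0.04,0.12],"rot":[0,0,0]},
  {"travel":[-0.02,-0.08,0.25],"rot":[0,0,0]},
  {"travel":[-0.06,-0.15,0.32],"rot":[0.1,-0.028,0]},
  {"travel":[-0.1,-0.22,0.32],"rot":[0.2,-0.056,0]},
], fingers=-0.2)

```text
time_s: 23.18
eef_pos: [0.5926, -0.1642, 0.1203]
tool_rot: [-0.123, 0.776, 0.594, 0.172]
ft_force: [1.0, -0.6, 1.3]
width: 0.0514
```

play_rows([
  {"travel":[-0.02,-0.03,-0.02],"rot":[0.1,-0.028,0]},
  {"travel":[-0.04,-0.06,-0.04],"rot":[0.2,-0.056,0]},
  {"travel":[-0.07,-0.07,-0.05],"rot":[0.3,-0.083,0]},
  {"travel":[-0.07,-0.08,-0.05],"rot":[0.4,-0.11,0]},
  {"travel":[-0.07,-0.08,-0.05],"rot":[0.45,-0.124,0]},
])

```text
time_s: 23.6
eef_pos: [0.5692, -0.1851, 0.0999]
tool_rot: [-0.234, 0.735, 0.557, 0.308]
ft_force: [-0.1, 0.1, 0.3]
width: 0.051
```

Run:
```python
from lug import *
w=grab("wrist","w18");w=grab("wrist","w18"); s=rep()
cv2.imwrite("pics/w18b.png",np.clip(w["image"][:,:,::-1]*1.6,0,255).astype(np.uint8))
```

```text
t 23.7 tip s 0.0047 e1 -0.0201 e2 -0.1016 axis err deg 52.54 psi -0.1
F tool [-0.31 -0.83  0.02] M tool [-0.004 -0.341 -0.024] w 0.05131259666016352 j [-0.736  0.628  1.683  0.713  1.331 -0.82 ] pos [ 0.5691 -0.1845  0.0993]
```

View pics/w18b.png

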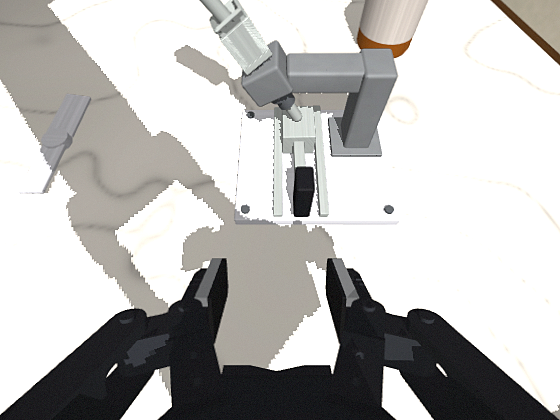

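Run:
```python
from h import *
c=load("pics/w18.npz")
zoom(c,255,85,80,60,10,"pics/w18n.png"); zoom(c,225,95,180,140,4,"pics/w18bed.png")
```

```text
(no output)
```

View pics/w18n.png

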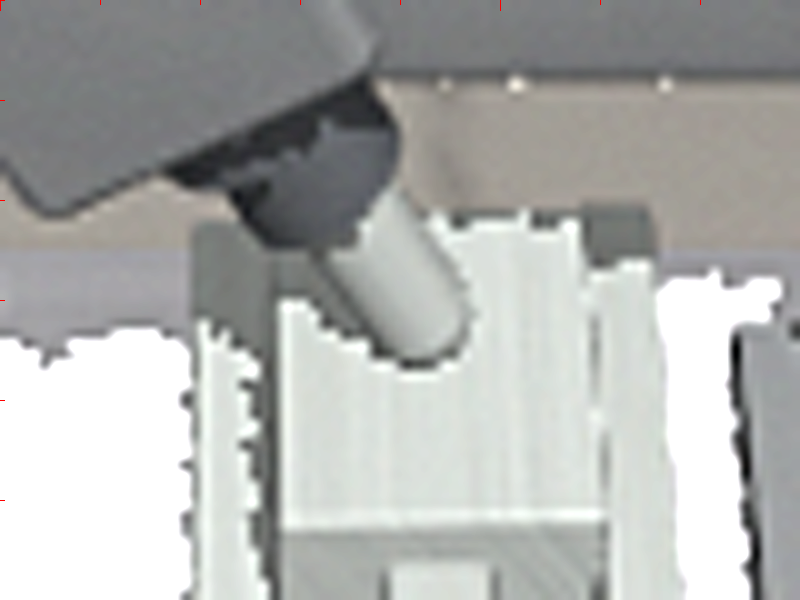

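View pics/w18bed.png

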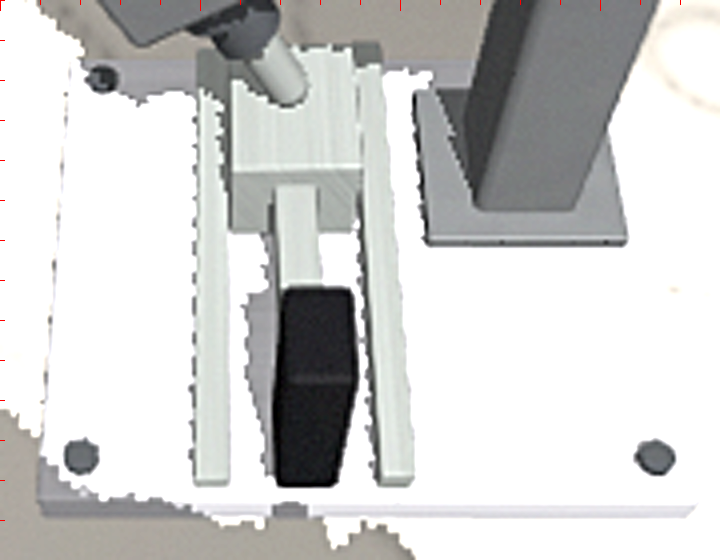

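Run:
```python
from pnp import *
c=load("pics/w18.npz"); q=z(225,95,4); n=z(255,85,10)
d=solve(c,{'h--':q(81,457),'h+-':q(656,457),'h-+':q(103,79),'c--':q(42,500),'c+-':q(693,506),'f-i':q(227,482),'r-i':q(380,482)})
print("ball",aty(d,[n(418,312),n(420,316)],0).round(4).tolist())
print("block front top edge",atz(d,[n(282,520),n(604,520)],.037).round(4).tolist(), "block front bottom edge",atz(d,[q(231,232),q(357,232)],.0125).round(4).tolist())
print("lug top",atz(d,[q(284,290),q(354,290),q(357,379),q(277,379)],.066).round(4).tolist())
c=load("pics/w5.npz")
d=solve(c,{'h--':q(78,462),'h+-':q(641,460),'h-+':q(95,79),'c--':q(42,504),'c+-':q(677,506),'f-i':q(220,488),'r-i':q(368,486)})
print("w5: front top",atz(d,[n(272,534),n(587,534)],.037).round(4).tolist(),"bottom",atz(d,[q(229,233),q(351,233)],.0125).round(4).tolist())
```

```text
resid px {'h--': [0.6, 1.2], 'h+-': [-1.8, 1.6], 'h-+': [0.0, 0.3], 'c--': [-1.2, 0.3], 'c+-': [1.8, -0.7], 'f-i': [0.7, -0.9], 'r-i': [-0.3, -1.7]}
initial resid 4.09  change [ 0.0258  0.0118  0.0052  0.0006 -0.0016  0.0027]
implied bed org [ 0.6354 -0.0285 -0.0016] yaw -15.83
ball [[-0.0029, 0.0, 0.0426], [-0.0026, 0.0, 0.042]]
block front top edge [[-0.0158, -0.0203, 0.037], [0.0144, -0.0202, 0.037]] block front bottom edge [[-0.0157, -0.0205, 0.0125], [0.0162, -0.0204, 0.0125]]
lug top [[-0.0068, -0.0741, 0.066], [0.0068, -0.074, 0.066], [0.0063, -0.0939, 0.066], [-0.0086, -0.0939, 0.066]]
resid px {'h--': [0.5, 1.2], 'h+-': [-1.8, 1.2], 'h-+': [0.3, 0.3], 'c--': [-1.7, 0.6], 'c+-': [1.6, -0.5], 'f-i': [0.8, -1.1], 'r-i': [0.2, -1.6]}
initial resid 4.17  change [ 0.027   0.0113  0.0033  0.0004 -0.0013  0.003 ]
implied bed org [ 0.6351 -0.0286 -0.0022] yaw -15.83
w5: front top [[-0.0148, -0.02, 0.037], [0.0151, -0.0201, 0.037]] bottom [[-0.0143, -0.02, 0.0125], [0.0169, -0.0202, 0.0125]]
```

play_rows([
  {"travel":[-0.02,-0.1,0.1],"rot":[0,0,0]},
  {"travel":[-0.04,-0.2,0.2],"rot":[0,0,0]},
  {"travel":[-0.06,-0.3,0.3],"rot":[0,0,0]},
  {"travel":[-0.08,-0.4,0.4],"rot":[0,0,0]},
  {"travel":[-0.08,-0.4,0.4],"rot":[0,0,0]},
  {"travel":[-0.08,-0.4,0.4],"rot":[0,0,0]},
])

```text
time_s: 24.2
eef_pos: [0.5514, -0.2851, 0.2036]
tool_rot: [-0.23, 0.735, 0.56, 0.306]
ft_force: [-0.4, 0.3, -1.0]
width: 0.0509
```

Run:
```python
from lug import *
t=grab("top","t19"); c=grab("scene","s19"); lr()
cv2.imwrite("pics/t19b.png",np.clip(t["image"][:,:,::-1]*1.5,0,255).astype(np.uint8)); zoom(c,200,130,130,145,4,"pics/s19z.png")
```

```text
t 24.3 F bed [-0.15  0.98 -0.1 ] M [-0.344  0.008 -0.03 ] bedpos [[-0.0144 -0.2643  0.2005]]
```

View pics/t19b.png

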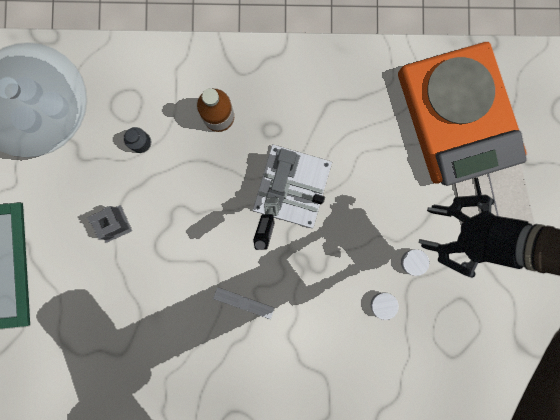

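View pics/s19z.png

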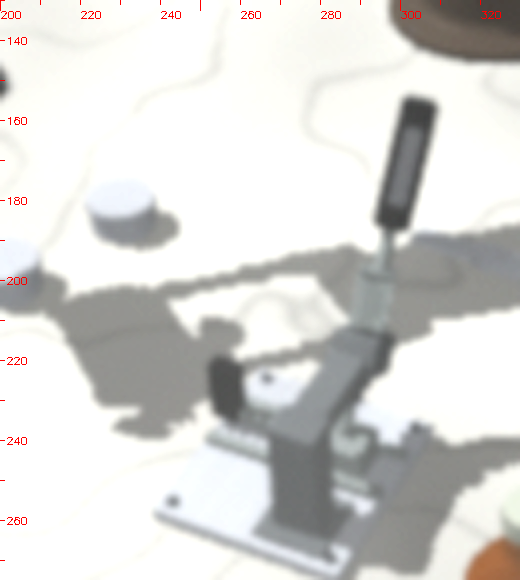

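The driver is standing in the screw, with its handle at about (263,232) in the top view. The gauge lug is at (318,198). The weight (137,140), bottle (215,108), tins (415,262) and (385,305), and impeller (243,302) are where they started. The arm is clear, so I'm handing in.

```bash
python3 -c "
from cell import job
print(job.hand_in())"
```

```text
the job is handed in; nothing more can be done
None
```

The job is done and handed in at about 24 s. The gauge is centred under the nose and drags lightly, and the driver is standing in the screw.

- **Slide:** I slid the gauge about 52 mm along its channel until it was under the nose.
- **Turn:** I turned the screw only with the driver, about 130° clockwise. That is roughly 5.4 mm of feed, after allowing for about 15° of play in the socket.
- **Drag check:** I slid the gauge about 4–5 mm towards -y and back by its lug, then ran a second sliding check. It moved freely throughout. With almost no vertical load on the lug, the drag was 3.6–4.3 N. I take that as about 2–3 N on the nose.
- **Picture check:** The before-and-after views of the ball nose give about 2.7 N, which agrees.
- **Final position:** The last close-up puts the block within about 0.5 mm of centre along the channel. The other things on the bench had not moved, and the arm was touching nothing.

- **Uncertainty:** The drag readings were noisy. One reading on reversing direction was 6.9 N, and readings taken while the gripper was lifting the gauge were 1.4–2.5 N, so the nose force is good to about ±1 N. I did not re-adjust, since every estimate was inside 1–6 N.
- **Side force:** The force on the driver reached about 9 N during the turn. I relieved most of it before letting go.

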